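# Check the hardware jars' caps and shelve them

## Task

Some of the three jars in the tray have loose screw caps, and only a tug on the wing tells which: turn every loose cap clockwise until it is fully home before its jar leaves the tray. Then stand all three jars upright on the low shelf with the whole foot on the board and caps still tight, setting them down without dropping them. Leave the carton, the bottle and the tape roll where they are.

Things in the scene. Friction and masses are not known exactly. Their poses are not given: they have to be found in the camera images.
- tray: fixed plywood tray, 90 (x) x 254 (y) x 38 mm high, with three square pockets 66 x 66 mm at 80 mm pitch along its y (centres at y = -80, 0, +80 mm), pocket floor 6 mm up; origin: centre of its underside
- deck (a point): centre of the upper face of the low plywood riser shelf, 60 mm above the bench; z up. The deck is flat, without lips or posts above it, 210 (x) x 300 (y) mm; fixed. The tray and the shelf may each be on the left or the right
- jar_a: one of three alike white square hardware jars, 60 x 60 mm and 60 mm high with a round screw cap on top, 103 mm over all, 0.27 to 0.53 kg; starts upright in any of the tray's pockets, with 3 mm play all round; origin: centre of its underside
- wing_a (a point): on the screw cap of jar_a: centre of the foot of the cap's straight wing, where it rises from the cap's flat top (79 mm above the jar's underside). The wing is a bar 48 mm long along this frame's x, 10 mm thick along y and 24 mm high along z (up), same at both ends; the cap is 54 mm across and stays on the jar's axis
- cap_a (a joint): turning angle of the cap of jar_a (rad), growing clockwise seen from above, which tightens it. Its zero is arbitrary (wing along the jar's x), so neither value nor wing direction shows tightness: a tight cap turns no further clockwise, a loose one up to 1.1 rad, then stops firmly. Stiff (2 to 3 N on the wing), does not rise, stays where left. One or two of the three are loose
- jar_b: one of three alike white square hardware jars, 60 x 60 mm and 60 mm high with a round screw cap on top, 103 mm over all, 0.27 to 0.53 kg; starts upright in any of the tray's pockets, with 3 mm play all round; origin: centre of its underside
- wing_b (a point): on the screw cap of jar_b: centre of the foot of the cap's straight wing, where it rises from the cap's flat top (79 mm above the jar's underside). The wing is a bar 48 mm long along this frame's x, 10 mm thick along y and 24 mm high along z (up), same at both ends; the cap is 54 mm across and stays on the jar's axis
- cap_b (a joint): turning angle of the cap of jar_b (rad), growing clockwise seen from above, which tightens it. Its zero is arbitrary (wing along the jar's x), so neither value nor wing direction shows tightness: a tight cap turns no further clockwise, a loose one up to 1.1 rad, then stops firmly. Stiff (2 to 3 N on the wing), does not rise, stays where left. One or two of the three are loose
- jar_c: one of three alike white square hardware jars, 60 x 60 mm and 60 mm high with a round screw cap on top, 103 mm over all, 0.27 to 0.53 kg; starts upright in any of the tray's pockets, with 3 mm play all round; origin: centre of its underside
- wing_c (a point): on the screw cap of jar_c: centre of the foot of the cap's straight wing, where it rises from the cap's flat top (79 mm above the jar's underside). The wing is a bar 48 mm long along this frame's x, 10 mm thick along y and 24 mm high along z (up), same at both ends; the cap is 54 mm across and stays on the jar's axis
- cap_c (a joint): turning angle of the cap of jar_c (rad), growing clockwise seen from above, which tightens it. Its zero is arbitrary (wing along the jar's x), so neither value nor wing direction shows tightness: a tight cap turns no further clockwise, a loose one up to 1.1 rad, then stops firmly. Stiff (2 to 3 N on the wing), does not rise, stays where left. One or two of the three are loose
- carton: loose cardboard carton 70 x 70 x 55 mm standing somewhere on the far (+x) half of the shelf; origin: centre of its underside; leave it where it is
- bottle: loose white bottle, 42 mm across and 130 mm high, between tray and shelf; origin: centre of its underside; leave it
- tape_roll: loose roll-shaped cardboard ring, 96 mm across, 45 mm high, on the far part of the bench; origin: centre of its underside; leave it

How it is judged:
By the outcome, as a careful person would: the job done as asked, in the order asked, and still so for the second after the job is handed in, with the robot touching nothing.
It also fails if it takes over 72 s, if anything falls off the work surface, if the arm or the gripper's body presses on something with over 40 N, if the wrist force passes 120 N, or if a joint passes its speed limit or range.

## Robot

A 7-joint arm with a two-finger parallel gripper is mounted at the origin on the work surface. World frame = base frame: x ahead of the robot, y to its left, z up, the work surface at z = 0. Lengths are in m, angles in rad, forces in N, time in s.
With the tool pointing down it reaches from about 0.4 to 0.875 m from the base axis. Payload 19.3 kg.
Tool frame: the origin (TCP) lies at the very end of the fingers, on their centre line; the grasp point (between the pads) lies 19 mm behind it; z points along the fingers, x is the direction in which the jaws open and shut, and the axes are right-handed (so a half turn about z gives the same grasp; the last joint's range is limited). The gripper opens to 85 mm and grips with 20 to 120 N. Pads are 22 mm wide; open, the fingers measure 114 mm over their backs; the gripper's body (76 mm by 85 mm) begins 54 mm behind the grasp point. The pads swing forward as they close: fully open they stand 13 mm farther back than shut.
Start: joints at [-1.245, 0.521, -0.036, 1.599, 0.021, 1.021, -0.113], TCP at [0.241, 0.577, 0.231] pointing down, gripper open.
Joint ranges: [-2.91, 2.91], [-0.3, 2.13], [-1.5, 1.42], [0.17, 2.43], [-1.26, 4.41], [0.16, 1.93], [-2.52, 2.52]. Speed limits (rad/s): [1.89, 1.89, 2.39, 2.39, 3.01, 3.01, 3.01].

## Interface

Orientations are given as [roll, pitch, yaw] about the fixed x, y, z axes, in that order (R = Rz(yaw) Ry(pitch) Rx(roll)).
In Python, from workcell import observe, eyes, job_done gives the robot as it stands. The module is installed in compiled form; this text tells all that it offers.
- The arm moves only by the shell command python3 -m pendant 'ROWS' [FORCE]. ROWS is JSON, a list of rows, each an object of numbers: "dx", "dy", "dz": the shift along the tool's x, y, z in mm; "ax", "ay", "az": the turn, a rotation vector about the tool's x, y, z in degrees; "claw": the finger opening in mm, from 0 to 85.4. A call has 1 to 10 rows; each row is the pose to reach, as a shift and turn from the pose commanded when the call began, along the tool's axes at that moment; what a row does not reach only later rows make up. A row lasts 1/12 s, in which the tool goes at most 41.7 mm and 7.16 degrees, less where a joint would pass 70% of its speed; a pose out of reach is approached as far as the arm can. A call with a gripper value outside its range is refused whole. The fingers move at their own pace and stop on an object; FORCE is the grip in N (left out, the last holds). Time passes only in rows, so rows that repeat a pose let the fingers close. It gives the time, the measured TCP pose, the force and the opening at its end, in the units of the state.
- observe(): the state, without advancing time (a new reading comes with each control period).
- eyes.grab_frame(name): name is "scene" or "top" or "wrist"; returns a dict with "image" (400x640x3 uint8, blue, green, red), "fovy" (degrees; the focal length in pixels is half the picture's height over the tangent of half this angle, whatever the lens; pixels are square), "cx", "cy" (the principal point, pixels), "view" (4x4, takes a point from world to camera coordinates). Camera axes: x right, y up, looking along -z (the intrinsics and any distortion apply to the point x, -y, -z); pixel columns grow to the right and rows downward; lengths in m; the calibration is good to about 2 mm. A picture is of the moment at which its call begins. There is no depth.
- job_done(): hands the job in, once; it reports no verdict.
The state is a dict: "clock": time; "qpos": joint angles; "qd": joint speeds; "joint_efforts": joint torques, N m; "position": TCP position; "tool_rot": TCP orientation; "force": force on the tool from outside, world axes, zero at the start; "moment": the same for the moment, N m; "grip_width": finger opening in m.
Only numpy, scipy, OpenCV 4.12 (cv2) and the standard library are available. Lean on these libraries where they do the work, as an engineer would, in place of code of your own. Each camera call takes 0.05 s, during which the arm holds its last target.

## Working session

There is one attempt and no reset: what is moved stays moved. The work goes in short steps, Python scripts to look and compute and a shell command to move; the robot and the scene stay as the last step left them, time stands still between calls to the robot, and variables do not carry over. Pictures are saved under pics/ and viewed, and the job is handed in when it is done.

```bash
mkdir -p pics; cat > h.py <<'E'
import numpy as np, cv2
from workcell import observe, eyes, job_done
def grab(n,f):
    d=eyes.grab_frame(n); cv2.imwrite('pics/'+f,d['image']); return d
E
python3 - <<'E'
from h import *
import pickle
for n in ['scene','top','wrist']:
    d=grab(n,n+'0.png'); pickle.dump(d,open(n+'0.pkl','wb'))
    print(n,{k:v for k,v in d.items() if k!='image'})
print(observe())
E
```

```text
scene {'fovy': 48.94943153381698, 'cx': 322.951794228958, 'cy': 199.54295614472275, 'view': array([[ 0.74685383,  0.66488182, -0.01189656, -0.45610953],
       [-0.34718206,  0.4051188 ,  0.84577974,  0.14970656],
       [ 0.56716309, -0.62754357,  0.53339957, -1.31683056],
       [ 0.        ,  0.        ,  0.        ,  1.        ]])}
top {'fovy': 44.82015738250383, 'cx': 323.8421370457156, 'cy': 193.96889044843118, 'view': array([[-0.02820016, -0.99958591,  0.00572412, -0.00466625],
       [ 0.98571286, -0.02685658,  0.16627951, -0.59789414],
       [-0.16605693,  0.01033145,  0.98606205, -1.06686262],
       [ 0.        ,  0.        ,  0.        ,  1.        ]])}
wrist {'fovy': 69.239472164141, 'cx': 317.26806990838395, 'cy': 198.93479614654336, 'view': array([[ 0.38534323,  0.92277218, -0.00144822, -0.62419831],
       [-0.88217722,  0.36792977, -0.29392353,  0.03977198],
       [-0.27069161,  0.11453903,  0.95582784, -0.37865846],
       [ 0.        ,  0.        ,  0.        ,  1.        ]])}
{'clock': 0.15, 'qpos': array([-1.24519667,  0.52186928, -0.03633546,  1.59985873,  0.02121705,
        1.02109102, -0.11281647]), 'qd': array([ 0.00057255, -0.00236314, -0.00010537, -0.00162814,  0.00032741,
       -0.00069934,  0.00147284]), 'joint_efforts': array([ 2.06602192e-03, -9.27385926e+01,  1.98057264e+00, -3.70062983e+01,
        1.80496741e-02,  6.32620126e-03, -1.00043749e-05]), 'position': array([0.2408992 , 0.57644495, 0.23086929]), 'tool_rot': array([3.14152652e+00, 8.38283064e-04, 1.17498341e+00]), 'force': array([ 0.01093749,  0.606541  , -0.24435347]), 'moment': array([-0.00106745, -0.03038445,  0.02380062]), 'grip_width': 0.08579184008998923}
```

View pics/scene0.png

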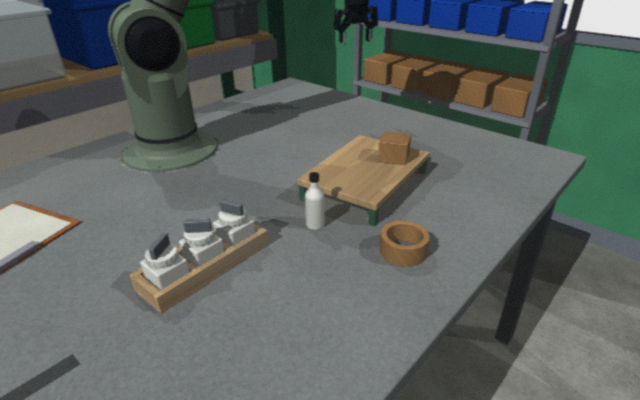

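View pics/top0.png

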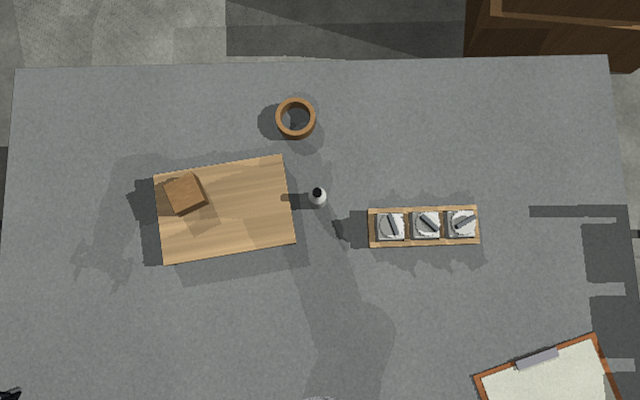

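View pics/wrist0.png

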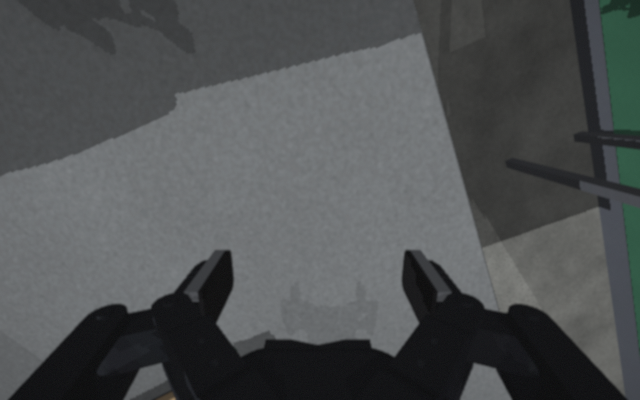

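```bash
cat >> h.py <<'E'
def ray(d,u,v):
    f=d['image'].shape[0]/2/np.tan(np.radians(d['fovy']/2))
    c=np.array([(u-d['cx'])/f,-(v-d['cy'])/f,-1.0]); V=d['view']; R=V[:3,:3]
    return -R.T@V[:3,3], R.T@c
def onz(d,u,v,z):
    o,r=ray(d,u,v); return o+r*(z-o[2])/r[2]
def proj(d,P):
    f=d['image'].shape[0]/2/np.tan(np.radians(d['fovy']/2))
    c=d['view'][:3,:3]@np.array(P)+d['view'][:3,3]; return d['cx']+f*c[0]/-c[2], d['cy']-f*c[1]/-c[2]
E
python3 - <<'E'
from h import *
import pickle
d=pickle.load(open('top0.pkl','rb')); im=d['image']
cv2.imwrite('pics/t1.png',cv2.resize(im[195:260,360:490],None,fx=6,fy=6,interpolation=cv2.INTER_CUBIC))
s=pickle.load(open('scene0.pkl','rb'))['image']
cv2.imwrite('pics/s1.png',cv2.resize(s[190:310,125:280],None,fx=5,fy=5,interpolation=cv2.INTER_CUBIC))
cv2.imwrite('pics/t2.png',cv2.resize(im[140:275,140:340],None,fx=4,fy=4,interpolation=cv2.INTER_CUBIC))
E
```

```text
(no output)
```

View pics/t1.png

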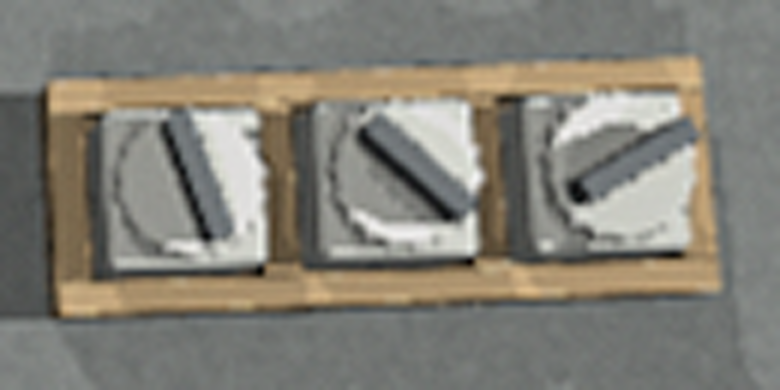

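View pics/t2.png

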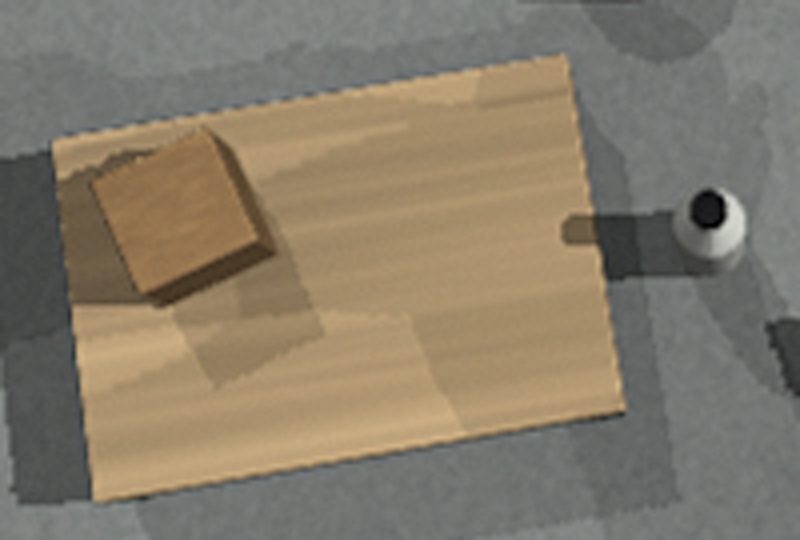

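View pics/s1.png

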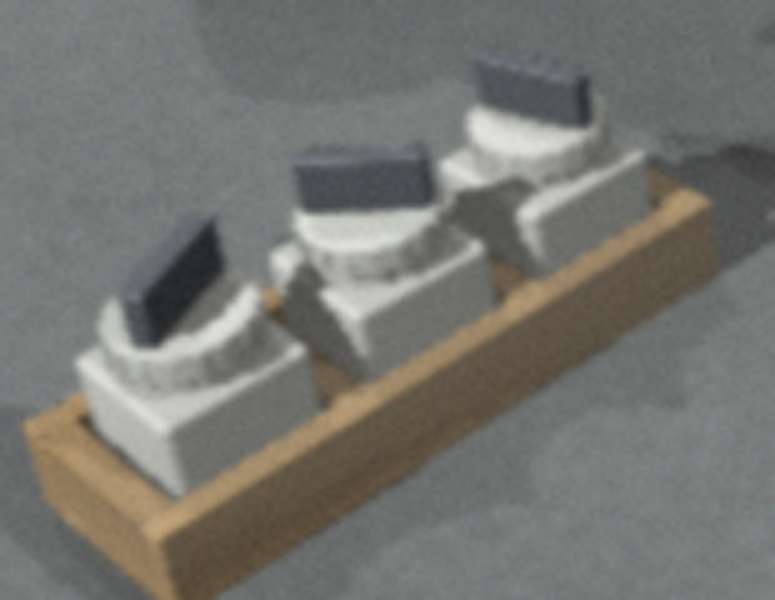

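```bash
python3 - <<'E'
from h import *
import pickle
np.set_printoptions(precision=4,suppress=True)
d=pickle.load(open('top0.pkl','rb')); s=pickle.load(open('scene0.pkl','rb'))
A=lambda X,Y:(360+(X+.5)/6-.5,195+(Y+.5)/6-.5)
B=lambda X,Y:(140+(X+.5)/4-.5,140+(Y+.5)/4-.5)
C=lambda X,Y:(125+(X+.5)/5-.5,190+(Y+.5)/5-.5)
T=np.array([onz(d,*A(*p),.038) for p in [(47,83),(700,57),(720,290),(57,316)]]);print('tray',T,T.mean(0))
print([np.linalg.norm(T[i]-T[i-1]) for i in range(4)], np.degrees(np.arctan2(*(T[1]-T[0])[[0,1]])),np.degrees(np.arctan2(*(T[2]-T[3])[[0,1]])))
S=np.array([onz(d,*B(*p),.06) for p in [(55,140),(567,55),(625,408),(95,500)]]);print('shelf',S,S.mean(0),[np.linalg.norm(S[i]-S[i-1]) for i in range(4)])
K=np.array([onz(d,*B(*p),.115) for p in [(92,183),(205,130),(272,238),(158,302)]]);print('carton',K,K.mean(0))
print('bottle',onz(d,*B(708,210),.13))
for n,p,q in [('L',(185,108),(222,237)),('M',(372,122),(464,212)),('R',(582,190),(690,125))]:
    a=onz(d,*A(*p),.109);b=onz(d,*A(*q),.109);print(n,a,b,(a+b)/2,np.linalg.norm(a-b),'ang',np.degrees(np.arctan2(b[1]-a[1],b[0]-a[0])))
# scene checks: tray top corners far side
for p in [(25,428),(165,540),(712,203)]: print('scene tray',onz(s,*C(*p),.038))
E
```

```text
tray [[ 0.5629 -0.1214  0.038 ]
 [ 0.5661 -0.3748  0.038 ]
 [ 0.476  -0.3752  0.038 ]
 [ 0.4732 -0.1213  0.038 ]] [ 0.5196 -0.2482  0.038 ]
[np.float64(0.0896513830637972), np.float64(0.2534596476484065), np.float64(0.090049651229683), np.float64(0.25391686701775673)] 179.27265659048578 179.36363614572215
shelf [[0.6515 0.3683 0.06  ]
 [0.6937 0.0744 0.06  ]
 [0.4892 0.0447 0.06  ]
 [0.4463 0.34   0.06  ]] [0.5702 0.2069 0.06  ] [np.float64(0.20708555769750014), np.float64(0.2969577568406279), np.float64(0.20674676021018698), np.float64(0.29842303965216394)]
carton [[0.615  0.3285 0.115 ]
 [0.6428 0.2679 0.115 ]
 [0.5821 0.2307 0.115 ]
 [0.549  0.2914 0.115 ]] [0.5972 0.2797 0.115 ]
bottle [ 0.5885 -0.0051  0.13  ]
L [ 0.5428 -0.1637  0.109 ] [ 0.4959 -0.1746  0.109 ] [ 0.5193 -0.1692  0.109 ] 0.048176409523589044 ang -166.92932181053382
M [ 0.5358 -0.231   0.109 ] [ 0.5024 -0.2621  0.109 ] [ 0.5191 -0.2465  0.109 ] 0.04563394986977037 ang -137.08768889459307
R [ 0.5092 -0.3051  0.109 ] [ 0.5316 -0.3459  0.109 ] [ 0.5204 -0.3255  0.109 ] 0.04655855771022715 ang -61.19950945347122
scene tray [ 0.4789 -0.3742  0.038 ]
scene tray [ 0.5678 -0.3709  0.038 ]
scene tray [ 0.5647 -0.1201  0.038 ]
```

```bash
cat >> h.py <<'E'
np.set_printoptions(precision=4,suppress=True)
def go(x,y,z,yawdeg):
    s=observe(); p=s['position']; from scipy.spatial.transform import Rotation as Ro
    R=Ro.from_euler('xyz',s['tool_rot'])
    t=R.inv().apply(np.array([x,y,z])-p)*1000
    G=Ro.from_euler('xyz',[np.pi,0,np.radians(yawdeg)])
    rv=np.degrees((R.inv()*G).as_rotvec())
    print('now',p,np.degrees(s['tool_rot']),'t',s['clock'],'q',s['qpos'],'w',s['grip_width'])
    print('F',s['force'],'M',s['moment'])
    print('d mm',t.round(1),'rot',rv.round(1),'rows>=',np.linalg.norm(t)/41.7,np.linalg.norm(rv)/7.16)
E
python3 -c "
from h import *
go(.519,-.169,.19,103)"
```

```text
now [0.2409 0.5764 0.2309] [179.9962   0.048   67.3216] t 0.15 q [-1.2452  0.5219 -0.0363  1.5999  0.0212  1.0211 -0.1128] w 0.08579184008998923
F [ 0.0109  0.6065 -0.2444] M [-0.0011 -0.0304  0.0238]
d mm [-580.6  544.    41.4] rot [ -0.    0.  -35.7] rows>= 19.105028464285564 4.983022306504896
```

```bash
python3 -m pendant '[{"dx":-290,"dy":272,"dz":0,"az":-18,"claw":40},{"dx":-290,"dy":272,"dz":0,"az":-18,"claw":40},{"dx":-290,"dy":272,"dz":0,"az":-18,"claw":40},{"dx":-290,"dy":272,"dz":0,"az":-18,"claw":40},{"dx":-290,"dy":272,"dz":0,"az":-18,"claw":40},{"dx":-290,"dy":272,"dz":0,"az":-18,"claw":40},{"dx":-290,"dy":272,"dz":0,"az":-18,"claw":40},{"dx":-290,"dy":272,"dz":0,"az":-18,"claw":40},{"dx":-290,"dy":272,"dz":0,"az":-18,"claw":40},{"dx":-290,"dy":272,"dz":0,"az":-18,"claw":40}]' 40
python3 -c "
from h import *
go(.519,-.169,.19,103)"
```

```text
now [0.2409 0.5764 0.2309] [179.9962   0.048   67.3216] t 0.15 q [-1.2452  0.5219 -0.0363  1.5999  0.0212  1.0211 -0.1128] w 0.08579184008998923
F [ 0.0109  0.6065 -0.2444] M [-0.0011 -0.0304  0.0238]
d mm [-580.6  544.    41.4] rot [ -0.    0.  -35.7] rows>= 19.105028464285564 4.983022306504896schema error: expected keys dx, dy, dz, ax, ay, az, claw
```

All keys are needed in each row.

```bash
python3 -m pendant '[{"dx":-290,"dy":272,"dz":0,"ax":0,"ay":0,"az":-18,"claw":40},{"dx":-290,"dy":272,"dz":0,"ax":0,"ay":0,"az":-18,"claw":40},{"dx":-290,"dy":272,"dz":0,"ax":0,"ay":0,"az":-18,"claw":40},{"dx":-290,"dy":272,"dz":0,"ax":0,"ay":0,"az":-18,"claw":40},{"dx":-290,"dy":272,"dz":0,"ax":0,"ay":0,"az":-18,"claw":40},{"dx":-290,"dy":272,"dz":0,"ax":0,"ay":0,"az":-18,"claw":40},{"dx":-290,"dy":272,"dz":0,"ax":0,"ay":0,"az":-18,"claw":40},{"dx":-290,"dy":272,"dz":0,"ax":0,"ay":0,"az":-18,"claw":40},{"dx":-290,"dy":272,"dz":0,"ax":0,"ay":0,"az":-18,"claw":40},{"dx":-290,"dy":272,"dz":0,"ax":0,"ay":0,"az":-18,"claw":40}]' 40
python3 -c "
from h import *
go(.519,-.169,.19,103)"
```

```text
clock: 0.98
position: [0.381, 0.2, 0.2314]
tool_rot: [3.141, 0.001, 1.486]
force: [1.5, -0.6, 0.1]
grip_width: 0.0403
now [0.381  0.2    0.2314] [179.9831   0.047   85.1289] t 0.9833 q [-0.6234  0.2117  0.0017  2.0839  0.0006  0.8462  0.8637] w 0.04025249460507007
F [ 1.5307 -0.6284  0.0674] M [-0.0225 -0.0916  0.0291]
d mm [-355.9  168.8   41.7] rot [  0.    0.  -17.9] rows>= 9.499175223368905 2.495965836291828
```

```bash
python3 -m pendant '[{"dx":-356,"dy":169,"dz":40,"ax":0,"ay":0,"az":-18,"claw":40},{"dx":-356,"dy":169,"dz":40,"ax":0,"ay":0,"az":-18,"claw":40},{"dx":-356,"dy":169,"dz":40,"ax":0,"ay":0,"az":-18,"claw":40},{"dx":-356,"dy":169,"dz":40,"ax":0,"ay":0,"az":-18,"claw":40},{"dx":-356,"dy":169,"dz":40,"ax":0,"ay":0,"az":-18,"claw":40},{"dx":-356,"dy":169,"dz":40,"ax":0,"ay":0,"az":-18,"claw":40},{"dx":-356,"dy":169,"dz":40,"ax":0,"ay":0,"az":-18,"claw":40},{"dx":-356,"dy":169,"dz":40,"ax":0,"ay":0,"az":-18,"claw":40},{"dx":-356,"dy":169,"dz":40,"ax":0,"ay":0,"az":-18,"claw":40},{"dx":-356,"dy":169,"dz":40,"ax":0,"ay":0,"az":-18,"claw":40}]'
python3 -c "
from h import *
import pickle
d=grab('wrist','w1.png');pickle.dump(d,open('w1.pkl','wb'))
go(.519,-.169,.088,103)"
```

```text
clock: 1.82
position: [0.518, -0.1617, 0.1915]
tool_rot: [-3.141, -0.0, 1.803]
force: [0.9, 1.2, 0.6]
grip_width: 0.04
now [ 0.5191 -0.1695  0.191 ] [-179.9785    0.2115  102.971 ] t 1.8667 q [ 0.1059  0.4488  0.1335  1.8581 -0.0731  0.8382  2.0724] w 0.039966012080711766
F [-5.7288 -8.8197 -3.1066] M [-0.3776  0.3807 -0.0231]
d mm [  0.9   0.  103. ] rot [-0.   0.2 -0. ] rows>= 2.4690417929309882 0.029962625242189057
```

View pics/w1.png

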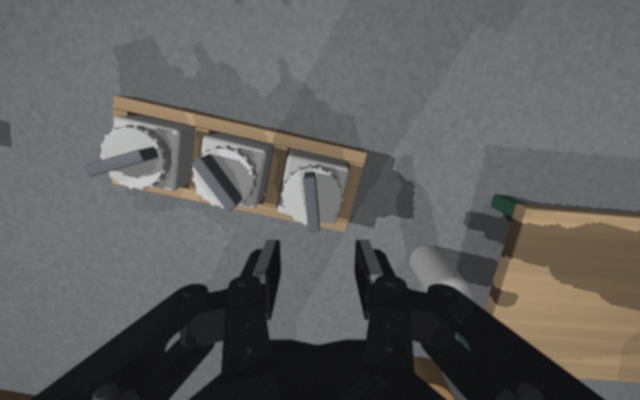

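```bash
python3 -c "
from h import *
im=cv2.imread('pics/w1.png')
cv2.imwrite('pics/w1c.png',cv2.resize(im[120:245,270:360],None,fx=5,fy=4.8,interpolation=cv2.INTER_CUBIC))
cv2.imwrite('pics/w1d.png',cv2.resize(im[120:240,80:270],None,fx=4,fy=4,interpolation=cv2.INTER_CUBIC))"
```

```text
(no output)
```

View pics/w1c.png

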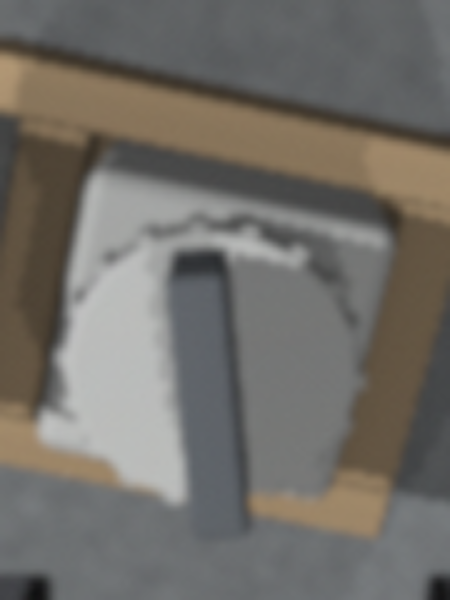

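View pics/w1d.png

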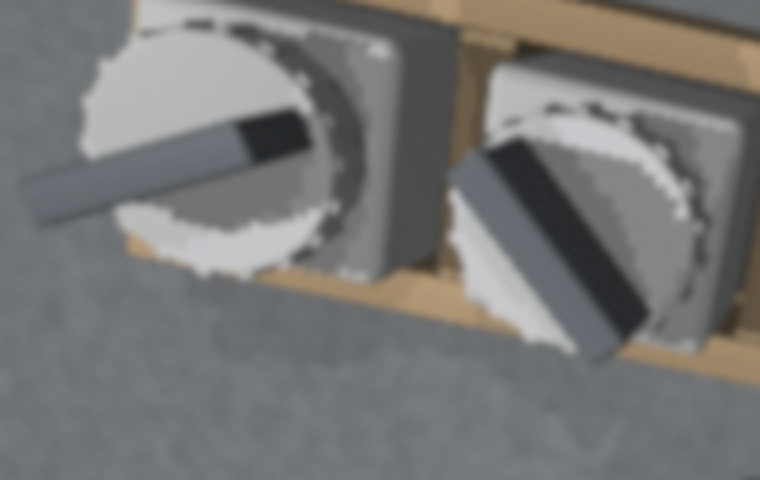

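```bash
python3 -c "
from h import *
import pickle
d=pickle.load(open('w1.pkl','rb'))
C=lambda X,Y:(270+(X+.5)/5-.5,120+(Y+.5)/4.8-.5)
D=lambda X,Y:(80+(X+.5)/4-.5,120+(Y+.5)/4-.5)
for n,p,q in [('L',C(197,273),C(220.5,533)),('M',D(470,166),D(610,350)),('R',D(243,145),D(31,204))]:
    a=onz(d,*p,.109);b=onz(d,*q,.109);print(n,a,b,(a+b)/2,np.linalg.norm(a-b),'ang',np.degrees(np.arctan2(b[1]-a[1],b[0]-a[0]))%180)
"
```

```text
L [ 0.4969 -0.1745  0.109 ] [ 0.5412 -0.1604  0.109 ] [ 0.519  -0.1674  0.109 ] 0.046553828718327674 ang 17.715685491605093
M [ 0.5051 -0.2621  0.109 ] [ 0.5363 -0.23    0.109 ] [ 0.5207 -0.246   0.109 ] 0.04481300769591487 ang 45.75220186514083
R [ 0.5111 -0.3054  0.109 ] [ 0.5325 -0.3453  0.109 ] [ 0.5218 -0.3254  0.109 ] 0.045331928627448934 ang 118.19027480502292
```

```bash
python3 -m pendant '[{"dx":1,"dy":0,"dz":40,"ax":0,"ay":0,"az":0,"claw":40},{"dx":1,"dy":0,"dz":75,"ax":0,"ay":0,"az":0,"claw":40},{"dx":1,"dy":0,"dz":95,"ax":0,"ay":0,"az":0,"claw":40},{"dx":1,"dy":0,"dz":103,"ax":0,"ay":0,"az":0,"claw":40},{"dx":1,"dy":0,"dz":103,"ax":0,"ay":0,"az":0,"claw":40},{"dx":1,"dy":0,"dz":103,"ax":0,"ay":0,"az":0,"claw":40}]'
python3 -c "
from h import *
import pickle
d=grab('wrist','w2.png');pickle.dump(d,open('w2.pkl','wb'))
go(.519,-.169,.088,103)"
```

```text
clock: 2.37
position: [0.5178, -0.1587, 0.0895]
tool_rot: [3.141, 0.0, 1.803]
force: [0.8, -0.4, 0.7]
grip_width: 0.0399
now [ 0.5182 -0.1588  0.0901] [179.9212   0.0414 103.3194] t 2.4167 q [ 0.1152  0.5932  0.0998  1.938  -0.0968  0.6134  2.0804] w 0.04021274411979766
F [-0.322   1.0056  0.5821] M [ 0.0429  0.0285 -0.005 ]
d mm [-10.1  -1.6   2.1] rot [0.1 0.  0.3] rows>= 0.2508822695792593 0.04631625983159815
```

View pics/w2.png

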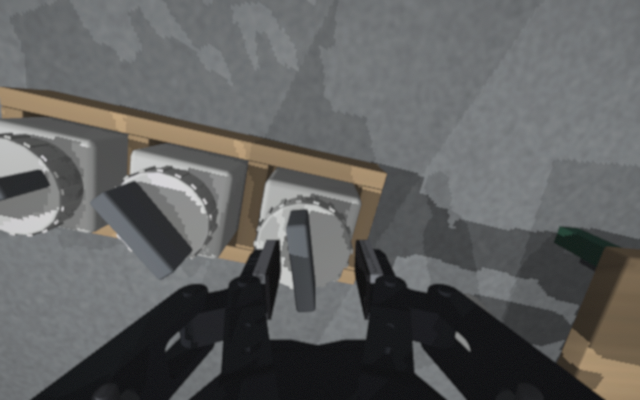

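```bash
python3 -m pendant '[{"dx":-9.5,"dy":-1,"dz":2,"ax":0,"ay":0,"az":0,"claw":40},{"dx":-9.5,"dy":-1,"dz":2,"ax":0,"ay":0,"az":0,"claw":40},{"dx":-9.5,"dy":-1,"dz":2,"ax":0,"ay":0,"az":0,"claw":20},{"dx":-9.5,"dy":-1,"dz":2,"ax":0,"ay":0,"az":0,"claw":0},{"dx":-9.5,"dy":-1,"dz":2,"ax":0,"ay":0,"az":0,"claw":0},{"dx":-9.5,"dy":-1,"dz":2,"ax":0,"ay":0,"az":0,"claw":0},{"dx":-9.5,"dy":-1,"dz":2,"ax":0,"ay":0,"az":0,"claw":0}]' 40
python3 -c "
from h import *
import pickle
d=grab('wrist','w3.png')
go(.519,-.169,.088,103)"
```

```text
clock: 3.0
position: [0.519, -0.1679, 0.087]
tool_rot: [3.141, 0.0, 1.804]
force: [1.1, 0.4, 2.4]
grip_width: 0.0089
now [ 0.519  -0.1679  0.087 ] [179.9763   0.0042 103.3355] t 3.05 q [ 0.1333  0.6028  0.0979  1.9293 -0.0966  0.6135  2.0966] w 0.009220900859493845
F [0.6767 1.2132 3.5065] M [ 0.2263 -0.0973 -0.0121]
d mm [-1.1 -0.2 -1. ] rot [0.  0.  0.3] rows>= 0.03549477330870105 0.046980064715539636
```

View pics/w3.png

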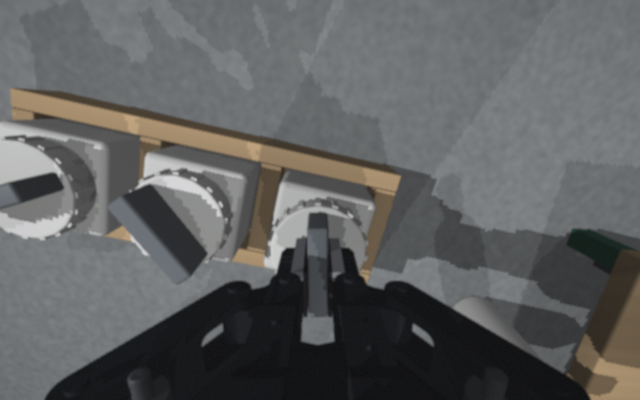

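The left jar's wing is centred between the pads, at about (318,265). Now I'll turn it clockwise.

```bash
python3 -m pendant '[{"dx":0,"dy":0,"dz":0,"ax":0,"ay":0,"az":3,"claw":0},{"dx":0,"dy":0,"dz":0,"ax":0,"ay":0,"az":6,"claw":0},{"dx":0,"dy":0,"dz":0,"ax":0,"ay":0,"az":6,"claw":0}]'
python3 -c "
from h import *
s=observe();print(np.degrees(s['tool_rot']),s['force'],s['moment'])"
python3 -m pendant '[{"dx":0,"dy":0,"dz":0,"ax":0,"ay":0,"az":3,"claw":0},{"dx":0,"dy":0,"dz":0,"ax":0,"ay":0,"az":6,"claw":0},{"dx":0,"dy":0,"dz":0,"ax":0,"ay":0,"az":6,"claw":0}]'
python3 -c "
from h import *
s=observe();print(np.degrees(s['tool_rot']),s['force'],s['moment'])"
```

```text
clock: 3.3
position: [0.519, -0.1681, 0.087]
tool_rot: [3.141, 0.0, 1.696]
force: [2.8, 0.8, 3.6]
grip_width: 0.0089
[179.9767   0.0162  97.1782] [2.7867 0.7844 3.5549] [ 0.0467 -0.2025 -0.0411]
clock: 3.55
position: [0.519, -0.168, 0.087]
tool_rot: [3.141, 0.0, 1.593]
force: [1.5, 0.9, 5.1]
grip_width: 0.0089
[179.9728   0.0134  91.2777] [1.4987 0.9069 5.0595] [ 0.0214 -0.2571  0.0005]
```

```bash
python3 -m pendant '[{"dx":0,"dy":0,"dz":0,"ax":0,"ay":0,"az":4,"claw":0},{"dx":0,"dy":0,"dz":0,"ax":0,"ay":0,"az":8,"claw":0},{"dx":0,"dy":0,"dz":0,"ax":0,"ay":0,"az":8,"claw":0}]'
python3 -c "
from h import *
d=grab('wrist','w4.png')
s=observe();print(np.degrees(s['tool_rot']),s['force'],s['moment'])"
```

```text
clock: 3.8
position: [0.519, -0.1681, 0.087]
tool_rot: [3.141, 0.0, 1.454]
force: [1.6, 0.1, 5.2]
grip_width: 0.0093
[179.9726   0.0187  83.5176] [2.0264 0.2198 5.0543] [-0.0148 -0.2863 -0.0775]
```

View pics/w4.png

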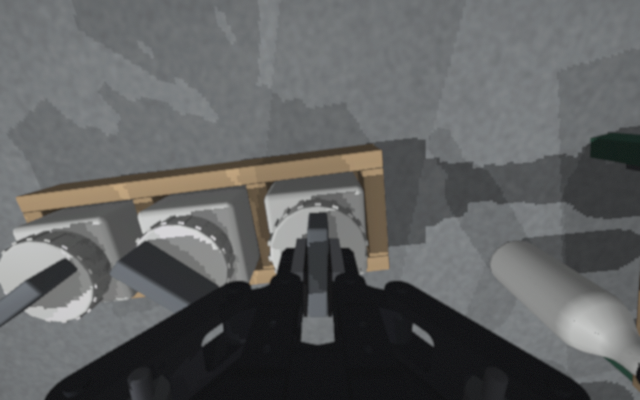

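```bash
cat > m.py <<'E'
from h import *
s=observe();print(np.degrees(s['tool_rot'])[2],s['force'],s['moment'],s['grip_width'])
E
python3 -m pendant '[{"dx":0,"dy":0,"dz":0,"ax":0,"ay":0,"az":4,"claw":0},{"dx":0,"dy":0,"dz":0,"ax":0,"ay":0,"az":7,"claw":0},{"dx":0,"dy":0,"dz":0,"ax":0,"ay":0,"az":7,"claw":0}]' >/dev/null; python3 m.py
python3 -m pendant '[{"dx":0,"dy":0,"dz":0,"ax":0,"ay":0,"az":4,"claw":0},{"dx":0,"dy":0,"dz":0,"ax":0,"ay":0,"az":7,"claw":0},{"dx":0,"dy":0,"dz":0,"ax":0,"ay":0,"az":7,"claw":0}]' >/dev/null; python3 m.py
```

```text
76.39776841685641 [ 1.5068 -0.2949  5.9029] [ 0.045  -0.2853 -0.042 ] 0.009054089245148642
69.3983001526759 [2.3345 0.9295 5.9046] [ 0.0443 -0.2484 -0.0564] 0.008991751958141225
```

```bash
python3 -m pendant '[{"dx":0,"dy":0,"dz":0,"ax":0,"ay":0,"az":4,"claw":0},{"dx":0,"dy":0,"dz":0,"ax":0,"ay":0,"az":7,"claw":0},{"dx":0,"dy":0,"dz":0,"ax":0,"ay":0,"az":7,"claw":0}]' >/dev/null; python3 m.py
python3 -m pendant '[{"dx":0,"dy":0,"dz":0,"ax":0,"ay":0,"az":4,"claw":0},{"dx":0,"dy":0,"dz":0,"ax":0,"ay":0,"az":6,"claw":0},{"dx":0,"dy":0,"dz":0,"ax":0,"ay":0,"az":6,"claw":0}]' >/dev/null; python3 m.py
```

```text
62.39346213363842 [1.9876 0.1791 5.9842] [ 0.0745 -0.26   -0.0473] 0.008755640036874223
56.51306148867416 [1.2156 2.3347 6.6509] [ 0.4162 -0.4368  0.4237] 0.008814696799321202
```

The cap was loose. After about 47° the moment jumped from 0.05 to 0.42 N m, so it's now home. Lifting.

```bash
python3 -m pendant '[{"dx":0,"dy":0,"dz":-4,"ax":0,"ay":0,"az":0,"claw":0},{"dx":0,"dy":0,"dz":-15,"ax":0,"ay":0,"az":0,"claw":0},{"dx":0,"dy":0,"dz":-30,"ax":0,"ay":0,"az":0,"claw":0},{"dx":0,"dy":0,"dz":-50,"ax":0,"ay":0,"az":0,"claw":0},{"dx":0,"dy":0,"dz":-70,"ax":0,"ay":0,"az":0,"claw":0},{"dx":0,"dy":0,"dz":-70,"ax":0,"ay":0,"az":0,"claw":0}]' 60 >/dev/null; python3 m.py
python3 -c "
from h import *
d=grab('wrist','w5.png')
grab('scene','s5.png')
go(.497,.293,.28,66)"
```

```text
56.40887063211631 [ 1.4241 -1.0298 -4.4836] [-0.1072 -0.1247  0.062 ] 0.00885104656631584
now [ 0.5185 -0.1681  0.1573] [179.9725  -0.0157  56.4035] t 5.45 q [-0.0711  0.5215  0.3808  1.8976 -0.2689  0.7717  1.4424] w 0.00865598316397936
F [ 0.0333 -0.0641 -5.3696] M [ 0.0439 -0.0285 -0.0849]
d mm [ 372.2 -273.  -122.7] rot [ 0.  -0.  -9.6] rows>= 11.454341571382892 1.3403056339953001
```

View pics/w5.png

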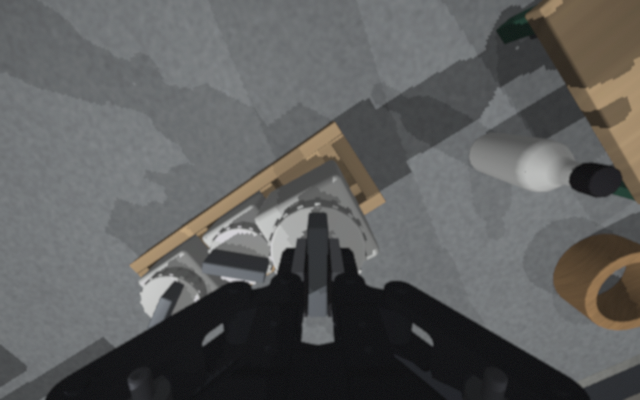

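View pics/s5.png

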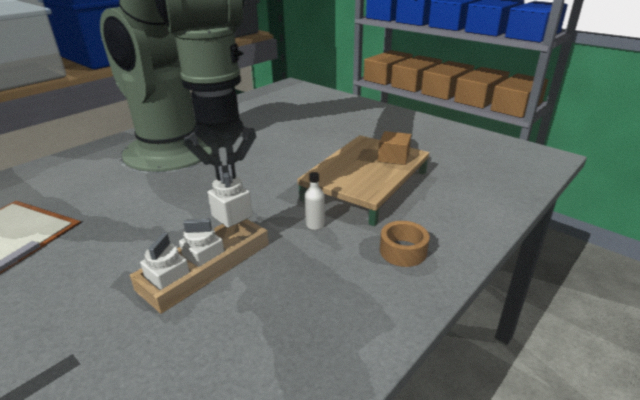

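```bash
python3 -m pendant '[{"dx":0,"dy":0,"dz":-20,"ax":0,"ay":0,"az":0,"claw":0},{"dx":5,"dy":-4,"dz":-50,"ax":0,"ay":0,"az":0,"claw":0},{"dx":20,"dy":-15,"dz":-80,"ax":0,"ay":0,"az":-2,"claw":0},{"dx":45,"dy":-33,"dz":-105,"ax":0,"ay":0,"az":-4,"claw":0},{"dx":73,"dy":-54,"dz":-120,"ax":0,"ay":0,"az":-6,"claw":0},{"dx":105,"dy":-77,"dz":-123,"ax":0,"ay":0,"az":-8,"claw":0},{"dx":137,"dy":-100,"dz":-123,"ax":0,"ay":0,"az":-11,"claw":0},{"dx":169,"dy":-124,"dz":-123,"ax":0,"ay":0,"az":-11,"claw":0},{"dx":201,"dy":-147,"dz":-123,"ax":0,"ay":0,"az":-11,"claw":0},{"dx":230,"dy":-169,"dz":-123,"ax":0,"ay":0,"az":-11,"claw":0}]' >/dev/null
python3 -c "
from h import *
go(.497,.293,.28,67)"
```

```text
now [0.5045 0.1191 0.2788] [-179.9196    0.0692   67.4172] t 6.2833 q [-0.5913  0.3107  0.3131  1.8316 -0.1108  1.0181  0.9429] w 0.008809930103014318
F [ 0.9861 -0.2884 -5.1176] M [ 0.0123 -0.0953  0.0504]
d mm [157.6 -73.7  -1.3] rot [-0.1  0.1  0.4] rows>= 4.173315122994644 0.06012176503104679
```

```bash
python3 -m pendant '[{"dx":25,"dy":-12,"dz":0,"ax":0,"ay":0,"az":0,"claw":0},{"dx":55,"dy":-26,"dz":0,"ax":0,"ay":0,"az":0,"claw":0},{"dx":88,"dy":-41,"dz":10,"ax":0,"ay":0,"az":0,"claw":0},{"dx":120,"dy":-56,"dz":25,"ax":0,"ay":0,"az":0,"claw":0},{"dx":145,"dy":-68,"dz":45,"ax":0,"ay":0,"az":0,"claw":0},{"dx":158,"dy":-74,"dz":70,"ax":0,"ay":0,"az":0,"claw":0},{"dx":159,"dy":-75,"dz":95,"ax":0,"ay":0,"az":0,"claw":0},{"dx":159,"dy":-75,"dz":115,"ax":0,"ay":0,"az":0,"claw":0},{"dx":159,"dy":-75,"dz":120,"ax":0,"ay":0,"az":0,"claw":0},{"dx":159,"dy":-75,"dz":120,"ax":0,"ay":0,"az":0,"claw":0}]' >/dev/null
python3 -c "
from h import *
grab('top','t5.png');grab('wrist','w6.png')
go(.497,.293,.141,67)"
```

```text
now [0.4981 0.2924 0.1604] [179.9917   0.0005  67.3068] t 7.2167 q [-0.7917  0.5435  0.2235  1.8044 -0.1586  0.811   0.6849] w 0.008355072945958377
F [-0.0142  0.5213 -4.0144] M [ 0.0003 -0.0451 -0.0003]
d mm [ 0.2 -1.2 19.4] rot [0.  0.  0.3] rows>= 0.4652987904735215 0.04286445663204431
```

View pics/t5.png

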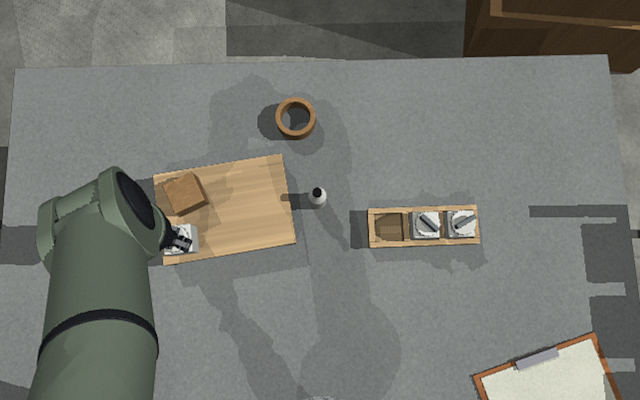

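View pics/w6.png

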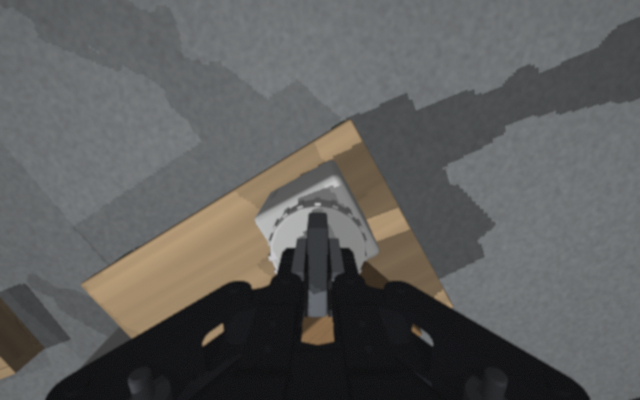

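```bash
python3 -m pendant '[{"dx":0,"dy":0,"dz":7,"ax":0,"ay":0,"az":0,"claw":0},{"dx":0,"dy":0,"dz":13,"ax":0,"ay":0,"az":0,"claw":0},{"dx":0,"dy":0,"dz":16.5,"ax":0,"ay":0,"az":0,"claw":0},{"dx":0,"dy":0,"dz":18,"ax":0,"ay":0,"az":0,"claw":0},{"dx":0,"dy":0,"dz":18,"ax":0,"ay":0,"az":0,"claw":0}]'
python3 m.py;python3 -m pendant '[{"dx":0,"dy":0,"dz":0.7,"ax":0,"ay":0,"az":0,"claw":0},{"dx":0,"dy":0,"dz":0.7,"ax":0,"ay":0,"az":0,"claw":0}]'; python3 m.py
```

```text
clock: 7.63
position: [0.4976, 0.2926, 0.1416]
tool_rot: [-3.141, 0.0, 1.175]
force: [0.1, 0.7, -5.0]
grip_width: 0.0088
67.31707052928527 [ 0.1035  0.7334 -4.9829] [-0.0362  0.0504 -0.0238] 0.00880366037461026
clock: 7.8
position: [0.4979, 0.2927, 0.1413]
tool_rot: [3.141, -0.0, 1.175]
force: [0.2, -0.7, -4.7]
grip_width: 0.0085
67.31889583911169 [ 0.225  -0.6838 -4.7177] [-0.0255 -0.0049  0.0173] 0.008537770339832444
```

```bash
python3 -m pendant '[{"dx":0,"dy":0,"dz":0.8,"ax":0,"ay":0,"az":0,"claw":0},{"dx":0,"dy":0,"dz":0.8,"ax":0,"ay":0,"az":0,"claw":0}]' >/dev/null; python3 m.py
python3 -m pendant '[{"dx":0,"dy":0,"dz":0.5,"ax":0,"ay":0,"az":0,"claw":0},{"dx":0,"dy":0,"dz":0.5,"ax":0,"ay":0,"az":0,"claw":0}]' ; python3 m.py
```

```text
67.31625064760333 [-0.1634 -0.5001  3.5071] [-0.0882  0.2061  0.0049] 0.008705650116354971
clock: 8.13
position: [0.4982, 0.2929, 0.141]
tool_rot: [3.141, -0.001, 1.175]
force: [-3.3, -1.3, 11.7]
grip_width: 0.0087
67.31165571450684 [-3.2774 -1.3159 11.7275] [-0.4404  0.7578 -0.0236] 0.008714490863269456
```

```bash
python3 -m pendant '[{"dx":0,"dy":0,"dz":-0.5,"ax":0,"ay":0,"az":0,"claw":0},{"dx":0,"dy":0,"dz":-0.5,"ax":0,"ay":0,"az":0,"claw":40},{"dx":0,"dy":0,"dz":-0.5,"ax":0,"ay":0,"az":0,"claw":40},{"dx":0,"dy":0,"dz":-0.5,"ax":0,"ay":0,"az":0,"claw":40},{"dx":0,"dy":0,"dz":-10,"ax":0,"ay":0,"az":0,"claw":40},{"dx":0,"dy":0,"dz":-40,"ax":0,"ay":0,"az":0,"claw":40},{"dx":0,"dy":0,"dz":-70,"ax":0,"ay":0,"az":0,"claw":40},{"dx":0,"dy":0,"dz":-80,"ax":0,"ay":0,"az":0,"claw":40},{"dx":0,"dy":0,"dz":-80,"ax":0,"ay":0,"az":0,"claw":40}]' 40
python3 -c "
from h import *
grab('wrist','w7.png')
go(.519,-.2475,.20,-47)"
```

```text
clock: 8.88
position: [0.4989, 0.2933, 0.2231]
tool_rot: [3.139, -0.004, 1.175]
force: [-0.2, -0.1, -0.1]
grip_width: 0.04
now [0.4982 0.293  0.2213] [179.9333  -0.1304  67.3218] t 8.9333 q [-0.8097  0.4674  0.2454  1.7508 -0.1366  0.9374  0.6661] w 0.040236945093212045
F [ 0.2077  0.1728 -0.6845] M [-0.0029 -0.008   0.0415]
d mm [-490.7  227.6   20.5] rot [ -0.1  -0.2 114.3] rows>= 12.981496724771452 15.966727745199485
```

View pics/w7.png

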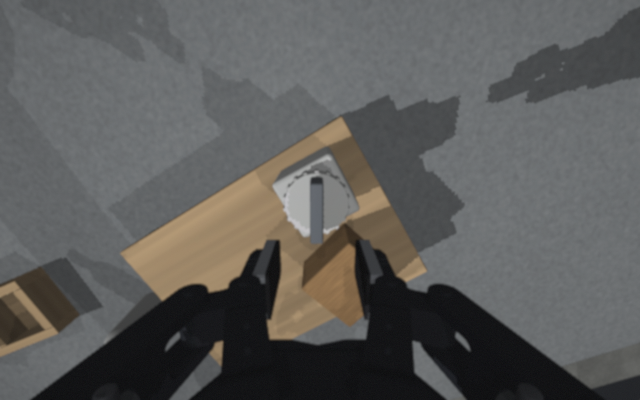

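Jar 1 is standing on the board at about (318,200), wing untouched. Next is the middle jar.

```bash
python3 -m pendant '[{"dx":-35,"dy":16,"dz":0,"ax":0,"ay":0,"az":7,"claw":40},{"dx":-70,"dy":32,"dz":0,"ax":0,"ay":0,"az":14,"claw":40},{"dx":-105,"dy":49,"dz":0,"ax":0,"ay":0,"az":21,"claw":40},{"dx":-140,"dy":65,"dz":0,"ax":0,"ay":0,"az":28,"claw":40},{"dx":-175,"dy":81,"dz":0,"ax":0,"ay":0,"az":35,"claw":40},{"dx":-210,"dy":97,"dz":0,"ax":0,"ay":0,"az":42,"claw":40},{"dx":-245,"dy":114,"dz":0,"ax":0,"ay":0,"az":49,"claw":40},{"dx":-280,"dy":130,"dz":0,"ax":0,"ay":0,"az":56,"claw":40},{"dx":-310,"dy":144,"dz":0,"ax":0,"ay":0,"az":63,"claw":40},{"dx":-340,"dy":158,"dz":0,"ax":0,"ay":0,"az":70,"claw":40}]'
python3 -c "
from h import *
go(.519,-.2475,.19,-47)"
```

```text
clock: 9.77
position: [0.5117, -0.0838, 0.2192]
tool_rot: [3.141, 0.001, -0.053]
force: [0.4, 0.8, 0.3]
grip_width: 0.0399
now [ 0.5117 -0.0838  0.2192] [179.9849   0.056   -3.0476] t 9.7667 q [-0.4125  0.4315  0.6191  1.9137 -0.3158  0.895   0.3106] w 0.039927840365551505
F [0.4168 0.7985 0.269 ] M [ 0.0582 -0.0114  0.0263]
d mm [ 16.  163.   29.3] rot [ 0.  0. 44.] rows>= 3.9911239787572668 6.138603381586968
```

```bash
python3 -m pendant '[{"dx":3,"dy":35,"dz":6,"ax":0,"ay":0,"az":7,"claw":40},{"dx":7,"dy":70,"dz":12,"ax":0,"ay":0,"az":14,"claw":40},{"dx":10,"dy":105,"dz":18,"ax":0,"ay":0,"az":21,"claw":40},{"dx":13,"dy":138,"dz":24,"ax":0,"ay":0,"az":28,"claw":40},{"dx":15,"dy":165,"dz":29,"ax":0,"ay":0,"az":35,"claw":40},{"dx":15,"dy":165,"dz":29,"ax":0,"ay":0,"az":42,"claw":40},{"dx":15,"dy":165,"dz":29,"ax":0,"ay":0,"az":44,"claw":40},{"dx":15,"dy":165,"dz":29,"ax":0,"ay":0,"az":44,"claw":40},{"dx":15,"dy":165,"dz":29,"ax":0,"ay":0,"az":44,"claw":40}]'
python3 -c "
from h import *
import pickle
d=grab('wrist','w8.png');pickle.dump(d,open('w8.pkl','wb'))
go(.519,-.2475,.087,-47)"
```

```text
clock: 10.52
position: [0.5194, -0.2473, 0.1901]
tool_rot: [3.141, 0.001, -0.813]
force: [0.1, 1.2, 0.0]
grip_width: 0.0402
now [ 0.5195 -0.2471  0.1903] [179.9694   0.0393 -46.5418] t 10.5667 q [-0.1762  0.6194  0.7737  1.8022 -0.5263  0.9393  0.0142] w 0.04005382171034582
F [ 0.5141 -0.2129  0.1086] M [ 0.0075 -0.0295  0.0445]
d mm [ -0.    0.6 103.3] rot [0.  0.  0.5] rows>= 2.4783652068939404 0.0643728278849007
```

View pics/w8.png

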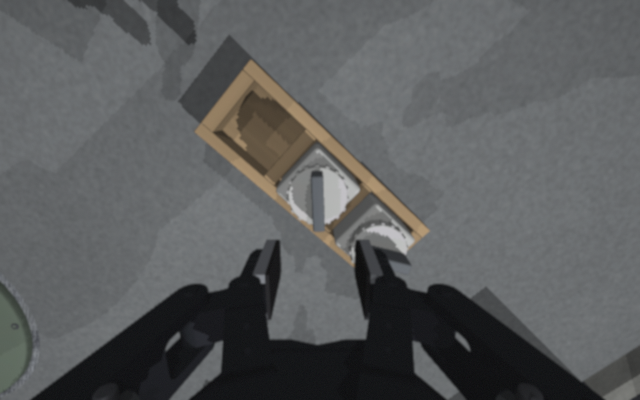

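```bash
python3 -m pendant '[{"dx":0,"dy":0,"dz":35,"ax":0,"ay":0,"az":0,"claw":40},{"dx":0,"dy":0,"dz":70,"ax":0,"ay":0,"az":0,"claw":40},{"dx":0,"dy":0,"dz":95,"ax":0,"ay":0,"az":0,"claw":40},{"dx":0,"dy":0.5,"dz":103,"ax":0,"ay":0,"az":0,"claw":40},{"dx":0,"dy":0.5,"dz":103,"ax":0,"ay":0,"az":0,"claw":30},{"dx":0,"dy":0.5,"dz":103,"ax":0,"ay":0,"az":0,"claw":0},{"dx":0,"dy":0.5,"dz":103,"ax":0,"ay":0,"az":0,"claw":0},{"dx":0,"dy":0.5,"dz":103,"ax":0,"ay":0,"az":0,"claw":0},{"dx":0,"dy":0.5,"dz":103,"ax":0,"ay":0,"az":0,"claw":0}]' 40
python3 m.py
python3 -m pendant '[{"dx":0,"dy":0,"dz":0,"ax":0,"ay":0,"az":3,"claw":0},{"dx":0,"dy":0,"dz":0,"ax":0,"ay":0,"az":5,"claw":0},{"dx":0,"dy":0,"dz":0,"ax":0,"ay":0,"az":5,"claw":0}]' ; python3 m.py
```

```text
clock: 11.32
position: [0.52, -0.248, 0.0891]
tool_rot: [-3.141, -0.002, -0.814]
force: [-0.9, 1.7, 9.5]
grip_width: 0.0088
-46.65803196844783 [-0.9196  1.7421  9.4796] [0.2305 0.3441 0.0034] 0.008837844044512872
clock: 11.57
position: [0.5199, -0.248, 0.0891]
tool_rot: [-3.14, -0.001, -0.904]
force: [-2.6, 1.9, 11.2]
grip_width: 0.0089
-51.805391148319636 [-2.6103  1.8597 11.2266] [ 0.5863  0.5188 -0.0372] 0.008948446309101766
```

```bash
python3 -m pendant '[{"dx":0,"dy":0,"dz":-0.7,"ax":0,"ay":0,"az":3,"claw":0},{"dx":0,"dy":0,"dz":-0.7,"ax":0,"ay":0,"az":5,"claw":0},{"dx":0,"dy":0,"dz":-0.7,"ax":0,"ay":0,"az":5,"claw":0}]' ; python3 m.py
python3 -m pendant '[{"dx":0,"dy":0,"dz":0,"ax":0,"ay":0,"az":3,"claw":0},{"dx":0,"dy":0,"dz":0,"ax":0,"ay":0,"az":4,"claw":0},{"dx":0,"dy":0,"dz":0,"ax":0,"ay":0,"az":4,"claw":0}]' ; python3 m.py
```

```text
clock: 11.82
position: [0.5196, -0.2477, 0.0893]
tool_rot: [-3.141, -0.0, -0.991]
force: [-2.3, 2.5, 6.2]
grip_width: 0.0092
-56.75604715455307 [-2.3274  2.459   6.1527] [ 0.3905  0.5306 -0.053 ] 0.009240844171548088
clock: 12.07
position: [0.5195, -0.2476, 0.0892]
tool_rot: [-3.141, -0.0, -1.059]
force: [-3.2, 3.1, 6.8]
grip_width: 0.0092
-60.661798446133204 [-3.1545  3.0762  6.7791] [ 0.6798  0.5935 -0.0434] 0.009167550091952602
```

```bash
python3 -m pendant '[{"dx":0,"dy":0,"dz":0,"ax":0,"ay":0,"az":3,"claw":0},{"dx":0,"dy":0,"dz":0,"ax":0,"ay":0,"az":5,"claw":0},{"dx":0,"dy":0,"dz":0,"ax":0,"ay":0,"az":5,"claw":0}]' >/dev/null; python3 m.py
python3 -m pendant '[{"dx":0,"dy":0,"dz":0,"ax":0,"ay":0,"az":3,"claw":0},{"dx":0,"dy":0,"dz":0,"ax":0,"ay":0,"az":5,"claw":0},{"dx":0,"dy":0,"dz":0,"ax":0,"ay":0,"az":5,"claw":0}]' >/dev/null; python3 m.py; python3 -c "
from h import *
grab('wrist','w9.png')"
```

```text
-65.72218327383867 [-2.9732  3.9658  8.8459] [ 0.8099  0.6972 -0.0401] 0.008906727445806133
-70.72821418557419 [-4.1569  4.8928 10.7328] [ 0.9388  0.8465 -0.0545] 0.009120604369777682
```

View pics/w9.png

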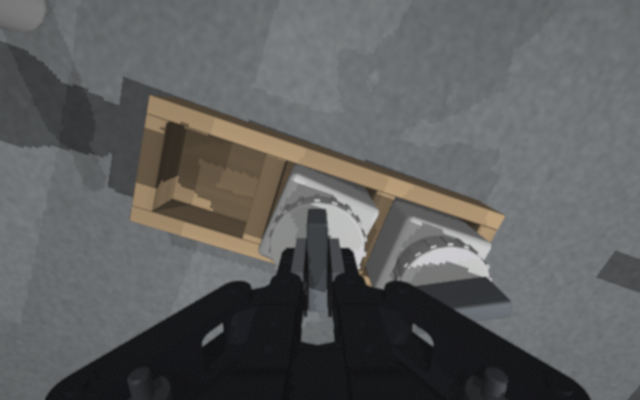

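```bash
python3 -m pendant '[{"dx":0,"dy":0,"dz":-0.8,"ax":0,"ay":0,"az":3,"claw":0},{"dx":0,"dy":0,"dz":-0.8,"ax":0,"ay":0,"az":6,"claw":0},{"dx":0,"dy":0,"dz":-0.8,"ax":0,"ay":0,"az":6,"claw":0}]' >/dev/null; python3 m.py
python3 -m pendant '[{"dx":0,"dy":0,"dz":0,"ax":0,"ay":0,"az":3,"claw":0},{"dx":0,"dy":0,"dz":0,"ax":0,"ay":0,"az":5,"claw":0},{"dx":0,"dy":0,"dz":0,"ax":0,"ay":0,"az":5,"claw":0}]' >/dev/null; python3 m.py
```

```text
-76.73938433266825 [-0.2581  0.2938 -4.3575] [0.2002 0.1123 0.0202] 0.008884639792045596
-81.61918353400151 [-1.976   3.1858  0.0074] [ 0.5285  0.3668 -0.005 ] 0.008895743042724143
```

```bash
python3 -m pendant '[{"dx":0,"dy":0,"dz":0,"ax":0,"ay":0,"az":3,"claw":0},{"dx":0,"dy":0,"dz":0,"ax":0,"ay":0,"az":5,"claw":0},{"dx":0,"dy":0,"dz":0,"ax":0,"ay":0,"az":5,"claw":0}]' >/dev/null; python3 m.py; python3 -c "
from h import *
print(observe()['qpos'],observe()['position'])"
```

```text
-86.59577885852121 [-0.9176  3.3329  1.4888] [0.7472 0.4378 0.0431] 0.00936849366933426
[-0.1927  0.8213  0.8277  1.8724 -0.8197  0.8299 -0.4399] [ 0.5193 -0.2475  0.0894]
```

```bash
python3 -m pendant '[{"dx":0,"dy":0,"dz":0,"ax":0,"ay":0,"az":3,"claw":0},{"dx":0,"dy":0,"dz":0,"ax":0,"ay":0,"az":5,"claw":0},{"dx":0,"dy":0,"dz":0,"ax":0,"ay":0,"az":5,"claw":0}]' >/dev/null; python3 m.py
python3 -m pendant '[{"dx":0,"dy":0,"dz":0,"ax":0,"ay":0,"az":3,"claw":0},{"dx":0,"dy":0,"dz":0,"ax":0,"ay":0,"az":5,"claw":0},{"dx":0,"dy":0,"dz":0,"ax":0,"ay":0,"az":5,"claw":0}]' >/dev/null; python3 m.py
```

```text
-91.57361296120429 [-2.6861  4.316   3.273 ] [1.0219 0.6445 0.0223] 0.008856110759206257
-96.57380391729718 [-4.0916  5.0281  3.9111] [1.1145 0.6958 0.0002] 0.008997165266393851
```

```bash
python3 -m pendant '[{"dx":0,"dy":0,"dz":0,"ax":0,"ay":0,"az":3,"claw":0},{"dx":0,"dy":0,"dz":0,"ax":0,"ay":0,"az":5,"claw":0},{"dx":0,"dy":0,"dz":0,"ax":0,"ay":0,"az":5,"claw":0}]' >/dev/null; python3 m.py
python3 -m pendant '[{"dx":0,"dy":0,"dz":0,"ax":0,"ay":0,"az":3,"claw":0},{"dx":0,"dy":0,"dz":0,"ax":0,"ay":0,"az":5,"claw":0},{"dx":0,"dy":0,"dz":0,"ax":0,"ay":0,"az":5,"claw":0}]' >/dev/null; python3 m.py
```

```text
-101.5719612751543 [-3.6104  4.8492  4.9129] [ 1.1723  0.7686 -0.0525] 0.008913318154688854
-106.51894728056563 [-2.9588  7.5301  6.5088] [1.5759 0.6881 0.7319] 0.008768351885465953
```

```bash
python3 -m pendant '[{"dx":0,"dy":0,"dz":-4,"ax":0,"ay":0,"az":0,"claw":0},{"dx":0,"dy":0,"dz":-15,"ax":0,"ay":0,"az":0,"claw":0},{"dx":0,"dy":0,"dz":-30,"ax":0,"ay":0,"az":0,"claw":0},{"dx":0,"dy":0,"dz":-55,"ax":0,"ay":0,"az":0,"claw":0},{"dx":0,"dy":0,"dz":-90,"ax":0,"ay":0,"az":0,"claw":0},{"dx":0,"dy":0,"dz":-125,"ax":0,"ay":0,"az":0,"claw":0},{"dx":0,"dy":0,"dz":-160,"ax":0,"ay":0,"az":0,"claw":0},{"dx":0,"dy":0,"dz":-185,"ax":0,"ay":0,"az":0,"claw":0},{"dx":0,"dy":0,"dz":-190,"ax":0,"ay":0,"az":0,"claw":0},{"dx":0,"dy":0,"dz":-190,"ax":0,"ay":0,"az":0,"claw":0}]' 60
python3 m.py
python3 -c "
from h import *
grab('wrist','w10.png')
go(.5106,.1987,.28,-94.5)"
```

```text
clock: 15.2
position: [0.5196, -0.2488, 0.2819]
tool_rot: [-3.138, -0.0, -1.862]
force: [-0.2, 0.5, -3.9]
grip_width: 0.0086
-106.68115089407506 [-0.2241  0.5251 -3.9155] [ 0.034  -0.0307 -0.0136] 0.008555059406098724
now [ 0.5192 -0.2482  0.2801] [-179.9058    0.0071 -106.6735] t 15.25 q [-0.3665  0.6644  1.1546  1.7121 -0.6496  1.2038 -0.9041] w 0.008603216144627975
F [-0.2402  0.1427 -4.0774] M [-0.0016 -0.0202 -0.0478]
d mm [-425.6  136.5   -0. ] rot [ -0.1  -0.  -12.2] rows>= 10.71899855576036 1.7002674053461124
```

View pics/w10.png

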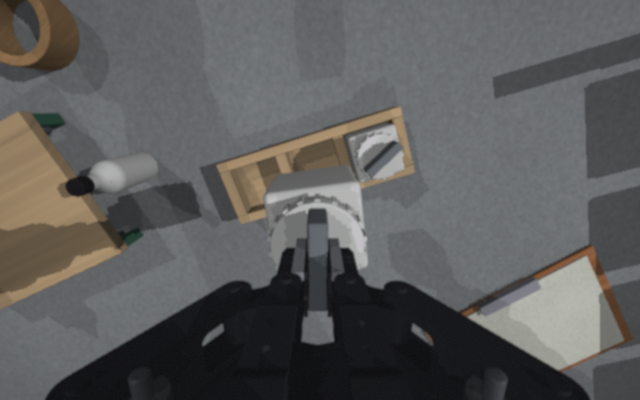

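```bash
python3 -m pendant '[{"dx":-10,"dy":3,"dz":0,"ax":0,"ay":0,"az":-3,"claw":0},{"dx":-32,"dy":10,"dz":0,"ax":0,"ay":0,"az":-9,"claw":0},{"dx":-62,"dy":20,"dz":0,"ax":0,"ay":0,"az":-16,"claw":0},{"dx":-96,"dy":31,"dz":0,"ax":0,"ay":0,"az":-23,"claw":0},{"dx":-130,"dy":42,"dz":0,"ax":0,"ay":0,"az":-30,"claw":0},{"dx":-164,"dy":53,"dz":0,"ax":0,"ay":0,"az":-37,"claw":0},{"dx":-198,"dy":64,"dz":0,"ax":0,"ay":0,"az":-44,"claw":0},{"dx":-232,"dy":75,"dz":0,"ax":0,"ay":0,"az":-51,"claw":0},{"dx":-266,"dy":86,"dz":0,"ax":0,"ay":0,"az":-58,"claw":0},{"dx":-300,"dy":96,"dz":0,"ax":0,"ay":0,"az":-65,"claw":0}]'
python3 -c "
from h import *
go(.5106,.1987,.28,4.5)"
```

```text
clock: 16.08
position: [0.5124, 0.0687, 0.2785]
tool_rot: [3.14, 0.001, -0.721]
force: [-0.1, -0.1, -4.4]
grip_width: 0.0086
now [0.5124 0.0687 0.2785] [179.9333   0.0335 -41.3179] t 16.0833 q [-0.9467  0.4474  0.9706  1.8548 -0.4203  1.063  -0.5319] w 0.008635188068672405
F [-0.1441 -0.1315 -4.3589] M [-0.034  -0.1348 -0.0391]
d mm [-87.2 -96.4  -1.6] rot [  0.    0.1 -45.8] rows>= 3.117198821170877 6.39915368341226
```

```bash
python3 -m pendant '[{"dx":-22,"dy":-24,"dz":0,"ax":0,"ay":0,"az":-7,"claw":0},{"dx":-44,"dy":-48,"dz":5,"ax":0,"ay":0,"az":-14,"claw":0},{"dx":-65,"dy":-72,"dz":15,"ax":0,"ay":0,"az":-21,"claw":0},{"dx":-80,"dy":-88,"dz":30,"ax":0,"ay":0,"az":-28,"claw":0},{"dx":-87,"dy":-96,"dz":50,"ax":0,"ay":0,"az":-35,"claw":0},{"dx":-87,"dy":-96,"dz":75,"ax":0,"ay":0,"az":-41,"claw":0},{"dx":-87,"dy":-96,"dz":97,"ax":0,"ay":0,"az":-45,"claw":0},{"dx":-87,"dy":-96,"dz":110,"ax":0,"ay":0,"az":-46,"claw":0},{"dx":-87,"dy":-96,"dz":114,"ax":0,"ay":0,"az":-46,"claw":0},{"dx":-87,"dy":-96,"dz":114,"ax":0,"ay":0,"az":-46,"claw":0}]'
python3 -c "
from h import *
grab('wrist','w11.png')
go(.5106,.1987,.1434,4.5)"
```

```text
clock: 16.92
position: [0.5116, 0.1959, 0.164]
tool_rot: [3.14, 0.002, 0.074]
force: [1.0, -0.1, -3.4]
grip_width: 0.0086
now [0.5122 0.1961 0.165 ] [179.9493   0.051    4.2316] t 16.9667 q [-0.913   0.5685  0.6242  1.8894 -0.4416  0.8255  0.017 ] w 0.008868889326924166
F [ 0.6849 -0.8515 -3.5417] M [-0.0146 -0.0256  0.0197]
d mm [-1.4 -2.7 21.6] rot [ 0.1  0.1 -0.3] rows>= 0.5238452133676587 0.03880448053529266
```

View pics/w11.png

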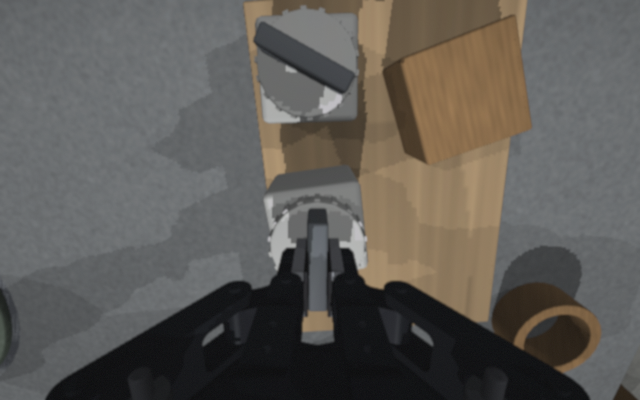

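```bash
python3 -m pendant '[{"dx":3,"dy":0,"dz":7,"ax":0,"ay":0,"az":0,"claw":0},{"dx":3,"dy":0,"dz":14,"ax":0,"ay":0,"az":0,"claw":0},{"dx":3,"dy":0,"dz":18,"ax":0,"ay":0,"az":0,"claw":0},{"dx":3,"dy":0,"dz":20,"ax":0,"ay":0,"az":0,"claw":0},{"dx":3,"dy":0,"dz":20,"ax":0,"ay":0,"az":0,"claw":0}]'
python3 m.py;python3 -m pendant '[{"dx":0,"dy":0,"dz":0.8,"ax":0,"ay":0,"az":0,"claw":0},{"dx":0,"dy":0,"dz":0.8,"ax":0,"ay":0,"az":0,"claw":0}]'; python3 m.py
```

```text
clock: 17.38
position: [0.5151, 0.1968, 0.1449]
tool_rot: [3.141, 0.001, 0.075]
force: [-0.1, 0.3, -3.4]
grip_width: 0.0086
4.311965624740678 [-0.0764  0.3186 -3.3654] [ 0.0138  0.0164 -0.0195] 0.008615173730526407
clock: 17.55
position: [0.5154, 0.1969, 0.1446]
tool_rot: [-3.142, -0.0, 0.075]
force: [-0.2, 0.4, -4.1]
grip_width: 0.0087
4.314533204489613 [-0.1828  0.4342 -4.1063] [-0.0318 -0.0214  0.0106] 0.008653395330417483
```

```bash
python3 -m pendant '[{"dx":0,"dy":0,"dz":0.8,"ax":0,"ay":0,"az":0,"claw":0},{"dx":0,"dy":0,"dz":0.8,"ax":0,"ay":0,"az":0,"claw":0}]'>/dev/null; python3 m.py;python3 -m pendant '[{"dx":0,"dy":0,"dz":0.8,"ax":0,"ay":0,"az":0,"claw":0},{"dx":0,"dy":0,"dz":0.8,"ax":0,"ay":0,"az":0,"claw":0}]'; python3 m.py
```

```text
4.326728851947854 [ 0.0167 -0.0148 -3.8579] [-0.0392  0.0247 -0.0269] 0.00840750509033209
clock: 17.88
position: [0.5154, 0.1969, 0.1433]
tool_rot: [-3.141, -0.0, 0.075]
force: [-2.6, -0.9, 3.1]
grip_width: 0.0088
4.318063759361398 [-2.5599 -0.8682  3.0933] [ 0.0003  0.4965 -0.0367] 0.00883642474989835
```

```bash
python3 -m pendant '[{"dx":0,"dy":0,"dz":0,"ax":0,"ay":0,"az":0,"claw":0},{"dx":0,"dy":0,"dz":0,"ax":0,"ay":0,"az":0,"claw":40},{"dx":0,"dy":0,"dz":0,"ax":0,"ay":0,"az":0,"claw":40},{"dx":0,"dy":0,"dz":0,"ax":0,"ay":0,"az":0,"claw":40},{"dx":0,"dy":0,"dz":-10,"ax":0,"ay":0,"az":0,"claw":40},{"dx":0,"dy":0,"dz":-40,"ax":0,"ay":0,"az":0,"claw":40},{"dx":0,"dy":0,"dz":-70,"ax":0,"ay":0,"az":0,"claw":40},{"dx":0,"dy":0,"dz":-80,"ax":0,"ay":0,"az":0,"claw":40},{"dx":0,"dy":0,"dz":-80,"ax":0,"ay":0,"az":0,"claw":40}]' 40
python3 -c "
from h import *
grab('wrist','w12.png')
go(.521,-.326,.20,27.5)"
```

```text
clock: 18.63
position: [0.5165, 0.1972, 0.2259]
tool_rot: [-3.14, -0.004, 0.075]
force: [-0.4, 0.3, 0.6]
grip_width: 0.04
now [0.5158 0.1972 0.2242] [-179.9242   -0.1137    4.3338] t 18.6833 q [-0.9546  0.4971  0.6808  1.8288 -0.3798  0.9469 -0.0318] w 0.040075261142454174
F [-0.6227 -0.3137 -0.1306] M [-0.0208 -0.0352  0.0034]
d mm [-34.3 522.1  23.4] rot [ -0.1  -0.1 -23.2] rows>= 12.560500549992023 3.235548791066851
```

View pics/w12.png

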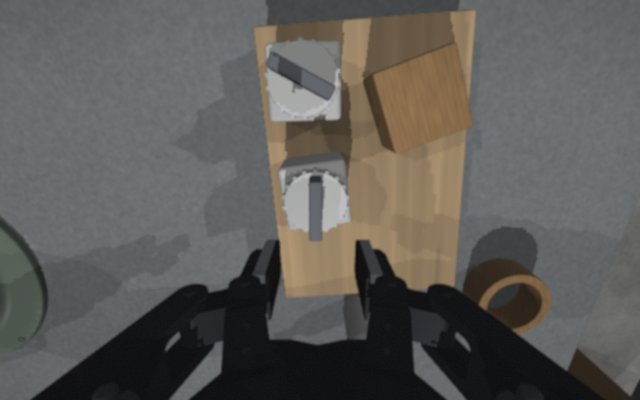

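Both jars are standing inside the board's edges, at about (303,80) and (315,195). Next is the third jar.

```bash
python3 -m pendant '[{"dx":-2,"dy":35,"dz":0,"ax":0,"ay":0,"az":-3,"claw":40},{"dx":-5,"dy":73,"dz":0,"ax":0,"ay":0,"az":-6,"claw":40},{"dx":-7,"dy":112,"dz":0,"ax":0,"ay":0,"az":-10,"claw":40},{"dx":-10,"dy":151,"dz":0,"ax":0,"ay":0,"az":-13,"claw":40},{"dx":-13,"dy":190,"dz":0,"ax":0,"ay":0,"az":-17,"claw":40},{"dx":-15,"dy":229,"dz":0,"ax":0,"ay":0,"az":-20,"claw":40},{"dx":-18,"dy":268,"dz":0,"ax":0,"ay":0,"az":-23,"claw":40},{"dx":-20,"dy":307,"dz":0,"ax":0,"ay":0,"az":-23,"claw":40},{"dx":-23,"dy":346,"dz":0,"ax":0,"ay":0,"az":-23,"claw":40},{"dx":-25,"dy":380,"dz":0,"ax":0,"ay":0,"az":-23,"claw":40}]'
python3 -c "
from h import *
go(.521,-.326,.19,27.5)"
```

```text
clock: 19.52
position: [0.518, -0.1864, 0.2222]
tool_rot: [-3.141, 0.001, 0.476]
force: [0.9, 0.8, 0.0]
grip_width: 0.0399
now [ 0.518  -0.1864  0.2222] [-179.9706    0.059    27.2681] t 19.5167 q [-0.1897  0.4776  0.596   1.8298 -0.3261  0.9343  1.027 ] w 0.03991197384156222
F [0.9184 0.7922 0.0463] M [ 0.0333 -0.0375  0.0283]
d mm [-61.3 125.4  32.2] rot [-0.   0.1 -0.2] rows>= 3.4351737764132926 0.03366890884798868
```

```bash
python3 -m pendant '[{"dx":-17,"dy":35,"dz":10,"ax":0,"ay":0,"az":0,"claw":40},{"dx":-34,"dy":70,"dz":20,"ax":0,"ay":0,"az":0,"claw":40},{"dx":-51,"dy":105,"dz":30,"ax":0,"ay":0,"az":0,"claw":40},{"dx":-61,"dy":126,"dz":32,"ax":0,"ay":0,"az":0,"claw":40},{"dx":-61,"dy":126,"dz":32,"ax":0,"ay":0,"az":0,"claw":40},{"dx":-61,"dy":126,"dz":32,"ax":0,"ay":0,"az":0,"claw":40}]'
python3 -c "
from h import *
grab('wrist','w13.png')
go(.521,-.326,.088,27.5)"
```

```text
clock: 20.02
position: [0.5215, -0.3251, 0.1895]
tool_rot: [-3.14, 0.002, 0.474]
force: [0.1, 1.7, -0.4]
grip_width: 0.0399
now [ 0.5221 -0.3237  0.1899] [-179.9177    0.0515   27.2784] t 20.0667 q [ 0.0939  0.6166  0.5549  1.6901 -0.3846  0.9475  1.2708] w 0.039789475459721786
F [ 0.6924  0.6849 -0.2507] M [ 0.0319 -0.0858 -0.003 ]
d mm [ -2.    1.7 101.9] rot [-0.1  0.1 -0.2] rows>= 2.444056078487488 0.0337896381473461
```

View pics/w13.png

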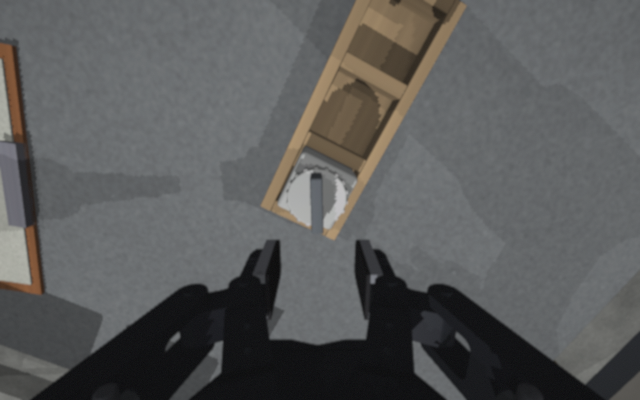

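```bash
python3 -m pendant '[{"dx":-1,"dy":1,"dz":35,"ax":0,"ay":0,"az":0,"claw":40},{"dx":-1,"dy":1.5,"dz":70,"ax":0,"ay":0,"az":0,"claw":40},{"dx":-1,"dy":1.5,"dz":93,"ax":0,"ay":0,"az":0,"claw":40},{"dx":-1,"dy":1.5,"dz":100,"ax":0,"ay":0,"az":0,"claw":40},{"dx":-1,"dy":1.5,"dz":100.5,"ax":0,"ay":0,"az":0,"claw":30},{"dx":-1,"dy":1.5,"dz":100.5,"ax":0,"ay":0,"az":0,"claw":0},{"dx":-1,"dy":1.5,"dz":100.5,"ax":0,"ay":0,"az":0,"claw":0},{"dx":-1,"dy":1.5,"dz":100.5,"ax":0,"ay":0,"az":0,"claw":0},{"dx":-1,"dy":1.5,"dz":100.5,"ax":0,"ay":0,"az":0,"claw":0}]' 40
python3 m.py
python3 -m pendant '[{"dx":0,"dy":0,"dz":0,"ax":0,"ay":0,"az":3,"claw":0},{"dx":0,"dy":0,"dz":0,"ax":0,"ay":0,"az":4,"claw":0},{"dx":0,"dy":0,"dz":0,"ax":0,"ay":0,"az":4,"claw":0}]' >/dev/null; python3 m.py
python3 -m pendant '[{"dx":0,"dy":0,"dz":0,"ax":0,"ay":0,"az":2,"claw":0},{"dx":0,"dy":0,"dz":0,"ax":0,"ay":0,"az":4,"claw":0},{"dx":0,"dy":0,"dz":0,"ax":0,"ay":0,"az":4,"claw":0}]' >/dev/null; python3 m.py
```

```text
clock: 20.82
position: [0.5228, -0.3257, 0.0916]
tool_rot: [3.141, -0.001, 0.477]
force: [-3.1, 1.9, 6.2]
grip_width: 0.009
27.329329452253628 [-3.1163  1.928   6.2393] [ 0.2538  0.4645 -0.0075] 0.008984229180371844
23.28293379040675 [-1.633   1.2189  7.5134] [0.3122 0.1542 0.2818] 0.008598894074032516
19.216824734049386 [-4.5577 -2.447   8.6023] [-0.5752  0.8526  0.7965] 0.008651316621932508
```

Resistance builds at once: 0.28 and then 0.80 N m within 8° (pocket play). This cap is tight, so I'll lift it.

```bash
python3 -m pendant '[{"dx":0,"dy":0,"dz":-4,"ax":0,"ay":0,"az":0,"claw":0},{"dx":0,"dy":0,"dz":-15,"ax":0,"ay":0,"az":0,"claw":0},{"dx":0,"dy":0,"dz":-30,"ax":0,"ay":0,"az":0,"claw":0},{"dx":0,"dy":0,"dz":-55,"ax":0,"ay":0,"az":0,"claw":0},{"dx":0,"dy":0,"dz":-90,"ax":0,"ay":0,"az":0,"claw":0},{"dx":0,"dy":0,"dz":-125,"ax":0,"ay":0,"az":0,"claw":0},{"dx":0,"dy":0,"dz":-160,"ax":0,"ay":0,"az":0,"claw":0},{"dx":0,"dy":0,"dz":-185,"ax":0,"ay":0,"az":0,"claw":0},{"dx":0,"dy":0,"dz":-190,"ax":0,"ay":0,"az":0,"claw":0},{"dx":0,"dy":0,"dz":-190,"ax":0,"ay":0,"az":0,"claw":0}]' 60
python3 m.py
python3 -c "
from h import *
grab('wrist','w14.png')
go(.526,.105,.28,28)"
```

```text
clock: 22.15
position: [0.5229, -0.3258, 0.282]
tool_rot: [3.14, -0.002, 0.338]
force: [0.0, -0.7, -5.8]
grip_width: 0.0088
19.33895403344219 [ 0.0104 -0.6855 -5.8483] [ 0.0497 -0.0121 -0.034 ] 0.00883758211728267
now [ 0.5224 -0.3253  0.2802] [-179.9839   -0.0308   19.3432] t 22.2 q [ 0.0337  0.5376  0.6555  1.5934 -0.3528  1.1316  1.1102] w 0.008517162783784376
F [-1.3717  0.4687 -5.5604] M [ 0.012   0.0431 -0.0001]
d mm [ 145.9 -404.8    0.4] rot [-0.  -0.  -8.7] rows>= 10.31862352339742 1.2090612025643948
```

View pics/w14.png

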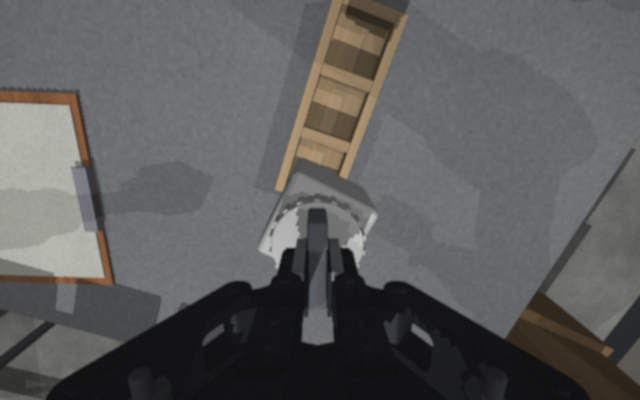

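```bash
python3 -m pendant '[{"dx":3,"dy":-10,"dz":0,"ax":0,"ay":0,"az":-1,"claw":0},{"dx":11,"dy":-30,"dz":0,"ax":0,"ay":0,"az":-3,"claw":0},{"dx":21,"dy":-58,"dz":0,"ax":0,"ay":0,"az":-5,"claw":0},{"dx":33,"dy":-92,"dz":0,"ax":0,"ay":0,"az":-7,"claw":0},{"dx":46,"dy":-127,"dz":0,"ax":0,"ay":0,"az":-9,"claw":0},{"dx":58,"dy":-162,"dz":0,"ax":0,"ay":0,"az":-11,"claw":0},{"dx":71,"dy":-197,"dz":0,"ax":0,"ay":0,"az":-13,"claw":0},{"dx":83,"dy":-231,"dz":0,"ax":0,"ay":0,"az":-15,"claw":0},{"dx":95,"dy":-264,"dz":0,"ax":0,"ay":0,"az":-17,"claw":0},{"dx":106,"dy":-294,"dz":0,"ax":0,"ay":0,"az":-17,"claw":0}]'
python3 -c "
from h import *
go(.526,.105,.165,36)"
```

```text
clock: 23.03
position: [0.5239, -0.0103, 0.2789]
tool_rot: [-3.14, 0.002, 0.638]
force: [1.1, 0.4, -4.0]
grip_width: 0.0084
now [ 0.5239 -0.0103  0.2789] [-179.9078    0.116    36.5752] t 23.0333 q [-0.5294  0.3521  0.5734  1.8264 -0.2202  1.0293  0.7692] w 0.008426993198165542
F [ 1.1477  0.4197 -4.0167] M [ 0.0581 -0.0408 -0.0091]
d mm [ 70.6 -91.1 113.9] rot [-0.1  0.1  0.6] rows>= 3.8867088163655676 0.08294316449359639
```

```bash
python3 -m pendant '[{"dx":18,"dy":-24,"dz":0,"ax":0,"ay":0,"az":0,"claw":0},{"dx":36,"dy":-48,"dz":0,"ax":0,"ay":0,"az":0,"claw":0},{"dx":54,"dy":-71,"dz":10,"ax":0,"ay":0,"az":0,"claw":0},{"dx":66,"dy":-86,"dz":28,"ax":0,"ay":0,"az":0,"claw":0},{"dx":71,"dy":-92,"dz":52,"ax":0,"ay":0,"az":0,"claw":0},{"dx":71,"dy":-92,"dz":78,"ax":0,"ay":0,"az":0,"claw":0},{"dx":71,"dy":-92,"dz":100,"ax":0,"ay":0,"az":0,"claw":0},{"dx":71,"dy":-92,"dz":111,"ax":0,"ay":0,"az":0,"claw":0},{"dx":71,"dy":-92,"dz":112,"ax":0,"ay":0,"az":0,"claw":0},{"dx":71,"dy":-92,"dz":112,"ax":0,"ay":0,"az":0,"claw":0}]'
python3 -c "
from h import *
grab('wrist','w15.png')
go(.526,.105,.145,36)"
```

```text
clock: 23.87
position: [0.5275, 0.1028, 0.168]
tool_rot: [-3.141, 0.002, 0.634]
force: [0.8, -0.5, -3.4]
grip_width: 0.0086
now [0.5281 0.1029 0.1689] [179.991   -0.0024  36.3083] t 23.9167 q [-0.6472  0.51    0.4747  1.9093 -0.3173  0.7962  0.6338] w 0.008547502036111806
F [ 0.3834 -0.1396 -4.2708] M [-0.0658 -0.0347 -0.0023]
d mm [-0.4 -3.  23.9] rot [ 0.  -0.   0.3] rows>= 0.5773750507704332 0.043077948048254225
```

View pics/w15.png

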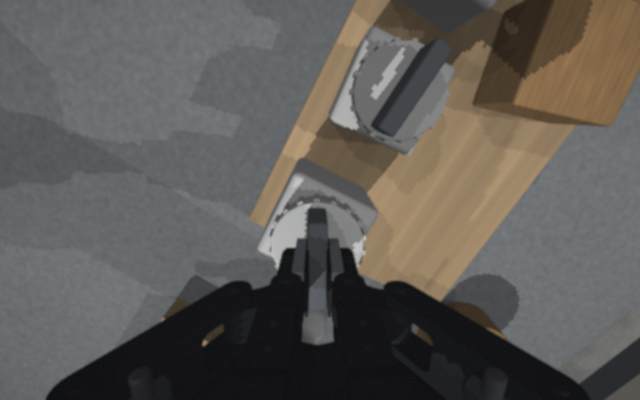

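```bash
python3 - <<'E'
from h import *
d=eyes.grab_frame('wrist'); im=d['image'].copy()
def sq(c,h,yaw,z,col):
    c=np.array(c);R=np.array([[np.cos(yaw),-np.sin(yaw)],[np.sin(yaw),np.cos(yaw)]])
    P=[proj(d,list(c+R@np.array(q)*h)+[z]) for q in [(-1,-1),(1,-1),(1,1),(-1,1)]]
    cv2.polylines(im,[np.int32(P)],True,col,1)
y=np.radians(8)
sq((.570,.207),np.array([.105,.15]),y,.06,(0,0,255))
p=observe()['position']
sq(p[:2],.03,y,.146,(0,255,0)); sq(p[:2],.03,y,.086,(255,0,0)); sq(p[:2],.03,y,.06,(255,0,255))
cv2.imwrite('pics/w16.png',im)
E
```

```text
(no output)
```

View pics/w16.png

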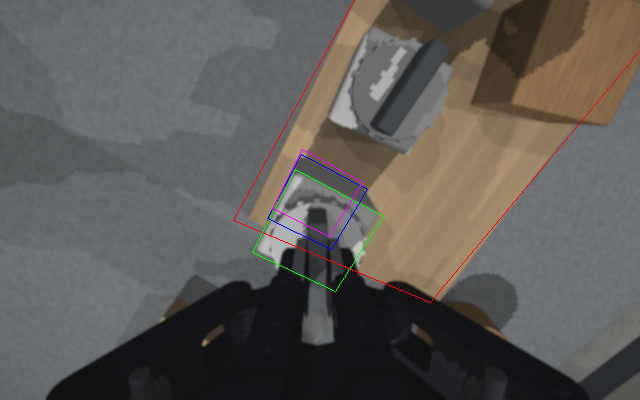

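```bash
python3 -m pendant '[{"dx":5,"dy":0,"dz":5,"ax":0,"ay":0,"az":0,"claw":0},{"dx":9,"dy":-0.6,"dz":12,"ax":0,"ay":0,"az":0,"claw":0},{"dx":9.4,"dy":-0.6,"dz":18,"ax":0,"ay":0,"az":0,"claw":0},{"dx":9.4,"dy":-0.6,"dz":20.5,"ax":0,"ay":0,"az":0,"claw":0},{"dx":9.4,"dy":-0.6,"dz":21,"ax":0,"ay":0,"az":0,"claw":0},{"dx":9.4,"dy":-0.6,"dz":21,"ax":0,"ay":0,"az":0,"claw":0}]'
python3 m.py;python3 -m pendant '[{"dx":0,"dy":0,"dz":0.8,"ax":0,"ay":0,"az":0,"claw":0},{"dx":0,"dy":0,"dz":0.8,"ax":0,"ay":0,"az":0,"claw":0}]'; python3 m.py
```

```text
clock: 24.47
position: [0.535, 0.1089, 0.1472]
tool_rot: [-3.142, 0.001, 0.634]
force: [0.4, -0.3, -3.9]
grip_width: 0.0084
36.30948149656184 [ 0.4392 -0.3262 -3.8845] [ 0.0439  0.0041 -0.0215] 0.008421259910490938
clock: 24.63
position: [0.5352, 0.109, 0.1467]
tool_rot: [3.142, -0.0, 0.634]
force: [0.6, -0.3, -4.6]
grip_width: 0.0085
36.31117490776509 [ 0.6272 -0.2803 -4.6281] [-0.0145 -0.0237 -0.102 ] 0.008491748689749562
```

```bash
python3 -m pendant '[{"dx":0,"dy":0,"dz":0.7,"ax":0,"ay":0,"az":0,"claw":0},{"dx":0,"dy":0,"dz":0.7,"ax":0,"ay":0,"az":0,"claw":0}]' >/dev/null; python3 m.py;python3 -m pendant '[{"dx":0,"dy":0,"dz":0.7,"ax":0,"ay":0,"az":0,"claw":0},{"dx":0,"dy":0,"dz":0.7,"ax":0,"ay":0,"az":0,"claw":0}]'; python3 m.py
```

```text
36.32011059793857 [ 0.6917 -0.6946 -4.9642] [ 0.0679 -0.0033  0.0675] 0.008559481202294394
clock: 24.97
position: [0.5352, 0.1091, 0.1457]
tool_rot: [-3.141, -0.0, 0.634]
force: [-3.8, 0.3, 5.6]
grip_width: 0.0084
36.320408604334155 [-3.8149  0.3145  5.5966] [-0.0656  0.8368  0.0037] 0.00843790598672293
```

Contact. I'll release, rise, and move back clear of the top view.

```bash
python3 -m pendant '[{"dx":0,"dy":0,"dz":0,"ax":0,"ay":0,"az":0,"claw":0},{"dx":0,"dy":0,"dz":0,"ax":0,"ay":0,"az":0,"claw":40},{"dx":0,"dy":0,"dz":0,"ax":0,"ay":0,"az":0,"claw":40},{"dx":0,"dy":0,"dz":0,"ax":0,"ay":0,"az":0,"claw":40},{"dx":0,"dy":0,"dz":-10,"ax":0,"ay":0,"az":0,"claw":40},{"dx":0,"dy":0,"dz":-40,"ax":0,"ay":0,"az":0,"claw":40},{"dx":0,"dy":0,"dz":-75,"ax":0,"ay":0,"az":0,"claw":40},{"dx":0,"dy":0,"dz":-110,"ax":0,"ay":0,"az":0,"claw":40},{"dx":0,"dy":0,"dz":-120,"ax":0,"ay":0,"az":0,"claw":40}]' >/dev/null
python3 -m pendant '[{"dx":-24,"dy":32,"dz":0,"ax":0,"ay":0,"az":0,"claw":40},{"dx":-48,"dy":64,"dz":0,"ax":0,"ay":0,"az":0,"claw":40},{"dx":-72,"dy":96,"dz":0,"ax":0,"ay":0,"az":0,"claw":40},{"dx":-96,"dy":128,"dz":0,"ax":0,"ay":0,"az":0,"claw":40},{"dx":-120,"dy":160,"dz":0,"ax":0,"ay":0,"az":0,"claw":40},{"dx":-144,"dy":192,"dz":0,"ax":0,"ay":0,"az":0,"claw":40},{"dx":-168,"dy":224,"dz":0,"ax":0,"ay":0,"az":0,"claw":40},{"dx":-168,"dy":224,"dz":0,"ax":0,"ay":0,"az":0,"claw":40},{"dx":-168,"dy":224,"dz":0,"ax":0,"ay":0,"az":0,"claw":40}]'
python3 - <<'E'
from h import *
import pickle
d=grab('top','t9.png');pickle.dump(d,open('t9.pkl','wb'));s=grab('scene','s9.png')
cv2.imwrite('pics/t9c.png',cv2.resize(d['image'][140:275,140:340],None,fx=4,fy=4,interpolation=cv2.INTER_CUBIC))
cv2.imwrite('pics/s9c.png',cv2.resize(s['image'][110:260,270:450],None,fx=4,fy=4,interpolation=cv2.INTER_CUBIC))
E
```

```text
clock: 26.47
position: [0.5318, -0.1736, 0.2657]
tool_rot: [3.141, 0.0, 0.629]
force: [-0.0, 1.2, 0.1]
grip_width: 0.0399
```

View pics/t9c.png

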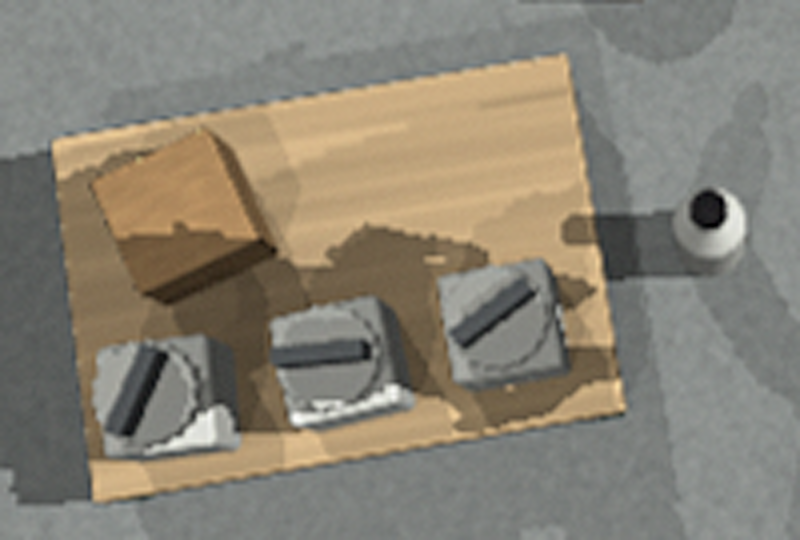

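View pics/s9c.png

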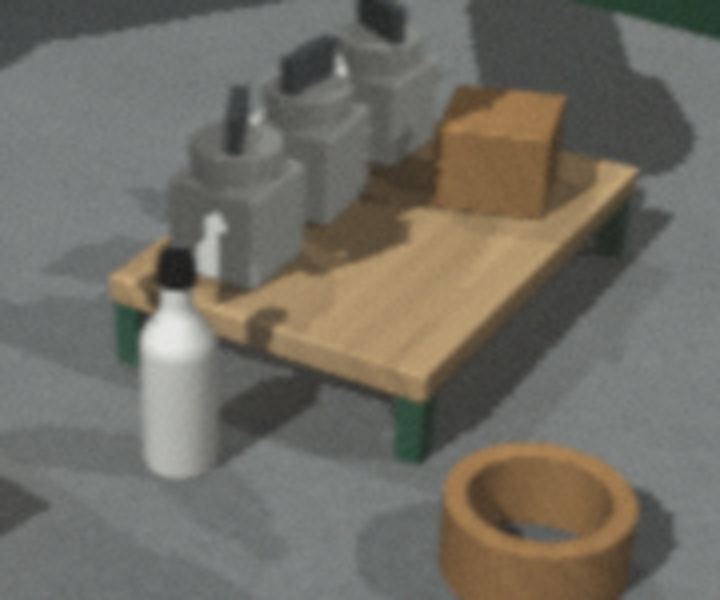

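```bash
python3 -c "
from workcell import job_done,observe
print(observe()['clock'],observe()['qd'].round(3)); print(job_done())"
```

```text
26.5667 [-0.025 -0.002 -0.009  0.003  0.    -0.001 -0.   ]
the job is handed in; nothing more can be done
None
```

All three jars are standing upright on the low shelf with their caps tight, and I handed the job in at 26.6 s of the 72 s allowed.

- **Caps:** Two caps were loose. In the tray I turned the left jar's cap clockwise about 47° and the middle jar's about 60°. Each then stopped firmly, the torque jumping from about 0.05 N m to 0.42 and 0.73 N m. The third jar's cap was already tight: it resisted straight away, reaching 0.80 N m within 8°, which is about the play of the jar in its pocket.
- **Placing:** I carried each jar by its wing and lowered it in sub-millimetre steps until the force showed contact (about 3 to 12 N), then let go.
- **Last checks:** The final top and scene pictures show all three jars upright, well inside the board's edges. The carton, bottle and tape roll look untouched.
- **What disagreed:** The wrist camera put the shelf's near edge, and some wing directions, a few mm or degrees away from the top camera. I relied on the top camera and set the third jar about 9 mm farther in.
- **Not checked:** I did not tug the caps again on the shelf. I only roughly compared the middle jar's wing angle before and after the carry, and it had not shifted noticeably.

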